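# Release the clamped glass plate and lean it on the drying rest

### The job

Release the glass plate from its casting stand: gently push the red thumb screw down until the over-centre clamp lever snaps fully open, with the plate still in its slot. Then slide the plate up out of the slot by its top edge and set it down gently on the blue drying rest, its lower edge down on the white ledge and its face flat against the sloping back, and let go. Leave the clamp open and do not disturb the bottle, the jar or the beaker.

Things in the scene. Friction and masses are not known exactly. Their poses are not given: they have to be found in the camera images.
- stand: Casting stand, fixed: beige base 110 x 270 x 8 mm (x -55 to 55, y -85 to 185), two grey rails form a slot along its y, 8 mm wide, 160 long. Origin: on the bench under the slot's middle; z up. Slot floor 8 mm, rail tops 45 mm high; rails' outer faces at x -16 and 16. Clamp cheeks at its +y end: 34 mm over both in x, y 95 to 121, 128 mm high. Keep the fingers' force on stand and lever under 25 N.
- pivot (a point): Hinge of the steel clamp lever, at y 108, z 118 mm of the stand; axis along the stand's x. Shut, the clamp arm runs level 56 mm towards the plate (-y), its pad 1.5 mm above the glass at the top corner (y 50 to 64). The thumb arm goes outward (+y), rising at 14 degrees when shut, 52 degrees below level when open; the clamp arm then stands up beside the plate, its top 172 mm above the bench. Arms 14 mm wide in x.
- thumb_end (a point): Point on the thumb arm's centre line, 85 mm from the hinge; moves with the lever. Here a red ball head of 10 mm radius stands on a stiff screw: the ball's centre is square off the arm (upper side) by 3 to 24 mm, set differently each time and not reported: find it by touch. Shut, the ball's top is so 33 to 54 mm above the hinge. Pushed down, it goes round the hinge with the arm.
- toggle (a joint): Angle of the clamp lever, rad: 0 shut, 1.15 fully open (hard stop). Over-centre spring: it pulls back to 0 below about 1.0 and snaps on to 1.15 by itself above; about 8 N downward on the ball starts it moving, less later.
- plate_center (a point): Centre of the greenish glass plate, 5 mm thick (its x), 140 wide (y), 100 high (z), about 0.18 kg, frosted white strip along the top edge. It stands loose in the slot, lower edge on the slot floor (centre 58, top 108 mm above the bench), with 1.5 mm play to each rail and 2.5 mm to each end. Pinch it across its thickness from above near the middle of its width.
- cradle: Tilted seat of the fixed blue drying rest. Origin: middle of the corner where white ledge and sloping back meet, 30 mm above the bench. z: up along the back, leaning 0.26 rad towards -x; x: square out of the back; y: along the ledge. Back 8 thick, 150 wide, 50 high, at its ends (y beyond 45 either way) 75; ledge x 0 to 25 mm, then a lip 13 mm high. Seated plate: centre at x 2.5, z 50 mm, lower edge on the ledge. Force on it under 40 N, and let go only when it stands.
- bottle: Bystander: white bottle with blue cap, radius 26, height 120 mm; origin under its centre.
- jar: Bystander: white jar with yellow cap, radius 24, height 70 mm; origin under its centre.
- beaker: Bystander: glass beaker, radius 30, height 70 mm; origin under its centre.
Mind the look-alikes: they are no part of the job. Of the things shaped like the part that bears cradle, the blue one is meant. There is more than one size of the part that bears plate_center; the job needs the larger.

How it is judged:
By the outcome, as a careful person would: the job done as asked, in the order asked, and still so for the second after the job is handed in, with the robot touching nothing.
It also fails if it takes over 61 s, if anything falls off the work surface, if the arm or the gripper's body presses on something with over 40 N, if the wrist force passes 120 N, or if a joint passes its speed limit or range.

### The arm

A 7-joint arm with a two-finger parallel gripper is mounted at the origin on the work surface. World frame = base frame: x ahead of the robot, y to its left, z up, the work surface at z = 0. Lengths are in m, angles in rad, forces in N, time in s.
With the tool pointing down it reaches from about 0.4 to 0.85 m from the base axis. Payload 10.4 kg.
Tool frame: the origin (TCP) lies where the fingers leave the gripper's body, on its centre line; the fingertips stand 73 mm ahead of it and the grasp point (between the pads) lies 54 mm ahead of it (tips_ahead is the distance from the TCP to the fingertips, in m); z points along the fingers, y is the direction in which the jaws open and shut (so a half turn about z gives the same grasp; the last joint's range is limited). The gripper opens to 85 mm and grips with 20 to 120 N. Pads are 22 mm wide; open, the fingers measure 114 mm over their backs; the gripper's body (76 mm by 85 mm) begins 54 mm behind the grasp point. The pads swing forward as they close: fully open they stand 13 mm farther back than shut.
Start: joints at [-1.34, 0.332, -0.065, 1.46, 0.022, 1.35, -0.088], TCP at [0.157, 0.605, 0.304] pointing down, gripper open.
Joint ranges: [-2.6, 2.6], [-0.5, 2.12], [-1.47, 1.34], [0.16, 2.42], [-1.27, 4.41], [0.06, 2.06], [-2.6, 2.6]. Speed limits (rad/s): [2.22, 2.22, 2.79, 2.79, 3.14, 3.14, 3.14].

### API

Orientations are given as [roll, pitch, yaw] about the fixed x, y, z axes, in that order (R = Rz(yaw) Ry(pitch) Rx(roll)).
In Python, from plant import * gives the robot as it stands.
- The arm moves only by the tool send_rows, never from a script. Its argument "steps" is a list of rows, each an object with "grip": the closure in counts, from 0 (fully open) to 255 (shut); "linear": the shift along the tool's x, y, z in cm, a list of three; "spin": the turn about the tool's z in units of 5 degrees (1.0 is 5 degrees). In form: [{"grip": grip, "linear": [x, y, z], "spin": spin}, ...]. A call has 1 to 20 rows; each row shifts and turns the pose as measured when the row begins, along the tool's axes as they then stand; what a row does not reach is not made up. A row lasts 1/10 s, in which the tool goes at most 50 mm and 8.59 degrees, less where a joint would pass 70% of its speed; a pose out of reach is approached as far as the arm can. A call with a gripper value outside its range is refused whole. The fingers move at their own pace and stop on an object; "grip_force" is the grip in N (left out, the last holds). Time passes only in rows, so rows that do not move let the fingers close. It gives the time, the measured TCP pose, the force and the opening at its end, in the units of the state.
- get_state(): the state, without advancing time (a new reading comes with each control period).
- grab_frame(name): name is "scene" or "top" or "wrist"; returns the picture (480x640x3 uint8, red, green, blue); there is no depth.
- camera_model(name): a dict with "intrinsics" (3x3 intrinsics, pixels), "k1" (the pictures are not rectified: a ray, as slopes to the right and down, at radius r is drawn at 1 + k1 r^2 times it, then the intrinsics apply), "extrinsics" (4x4, takes a point from camera to world coordinates). Camera axes: x right, y down, z forward; pixel columns grow to the right and rows downward; lengths in m; the calibration is good to about 2 mm. A picture is of the moment at which its call begins: read the wrist's pose just before it. camera_model takes no time and is no camera call; for the wrist camera it gives the pose at the moment of the call.
- sign_off(): hands the job in, once; it reports no verdict.
Trained networks look in the newest picture that a camera, given by its name, has taken for a name from the list of things; names that differ only in an ending like _2 or _b are one class to them, and where a whole thing is asked for, a point or a joint stands for the part that bears it (a point fixed in the world has none). Each returns a list of dicts, best first, with "p" (0 to 1); they miss things now and then, are a little off and sometimes report something else, mostly with a low value. They report only what shows in the picture. A call takes as long as a camera call. They do not tell look-alikes from the thing itself.
- boxes_of(camera, label): "xyz" ([x, y, z] in m, in world coordinates, good to about 4 mm: the middle of the surface that is visible of it).
- spot_point(camera, label): "xyz" ([x, y, z] in m, in world coordinates, good to about 4 mm: a listed point, or the origin of a listed thing).
The state is a dict: "time": time; "joint_pos": joint angles; "dq": joint speeds; "joint_torque": joint torques, N m; "tool_pos": TCP position; "orientation": TCP orientation; "contact_force": force on the tool from outside, world axes, zero at the start; "moment": the same for the moment, N m; "gripper_width": finger opening in m.
Only numpy, scipy, OpenCV 4.12 (cv2) and the standard library are available. Lean on these libraries where they do the work, as an engineer would, in place of code of your own. Each camera call takes 0.05 s, during which the arm holds its last target.

## Working session

There is one attempt and no reset: what is moved stays moved. The work goes in short steps, Python scripts to look and compute and a tool call to move; the robot and the scene stay as the last step left them, time stands still between calls to the robot, and variables do not carry over. Pictures are saved under pics/ and viewed, and the job is handed in when it is done.

Besides the shell and the picture viewer there is one more tool, called by a JSON object that holds its "op" and its "data". send_rows: Moves the arm, as the interface text tells. Its arguments: {"type":"object","properties":{"steps":{"type":"array","items":{"type":"object","properties":{"grip":{"type":"number"},"linear":{"type":"array","items":{"type":"number"}},"spin":{"type":"number"}}}},"grip_force":{"type":"number"}},"required":["steps"]}

```bash
ls; mkdir -p pics; python3 - <<'E'
from plant import *
import cv2,numpy as np
s=get_state();print({k:np.round(v,3).tolist() for k,v in s.items()})
for n in ["scene","top","wrist"]:
    im=grab_frame(n);cv2.imwrite(f"pics/{n}0.png",im[:,:,::-1]);c=camera_model(n);print(n,np.round(c["intrinsics"],1).tolist(),c["k1"],np.round(c["extrinsics"],3).tolist())
print(get_state()["time"])
E
```

```text
pics
{'time': 0.0, 'joint_pos': [-1.34, 0.333, -0.065, 1.461, 0.022, 1.35, -0.089], 'dq': [0.001, -0.001, 0.001, 0.001, -0.001, -0.0, -0.002], 'joint_torque': [-0.0, -62.543, 0.049, -39.163, 0.016, 0.009, -0.0], 'tool_pos': [0.157, 0.605, 0.303], 'orientation': [-3.14, 0.0, 2.888], 'contact_force': [0.743, 0.284, -0.491], 'moment': [-0.038, 0.018, 0.003], 'gripper_width': 0.085}
scene [[495.8, 0.0, 320.4], [0.0, 495.8, 242.6], [0.0, 0.0, 1.0]] 0.02761766078602464 [[-0.245, 0.746, -0.62, 1.119], [0.97, 0.186, -0.159, 0.193], [-0.003, -0.64, -0.769, 0.821], [0.0, 0.0, 0.0, 1.0]]
top [[462.7, 0.0, 321.4], [0.0, 462.7, 231.0], [0.0, 0.0, 1.0]] 0.04151484169889775 [[0.022, -0.993, 0.117, 0.454], [-1.0, -0.021, 0.015, 0.052], [-0.012, -0.117, -0.993, 0.977], [0.0, 0.0, 0.0, 1.0]]
wrist [[357.5, 0.0, 317.1], [0.0, 357.5, 248.1], [0.0, 0.0, 1.0]] -0.02528237732800767 [[0.25, 0.921, 0.3, 0.08], [0.968, -0.237, -0.078, 0.625], [-0.001, 0.31, -0.951, 0.373], [0.0, 0.0, 0.0, 1.0]]
0.15
```

View pics/scene0.png

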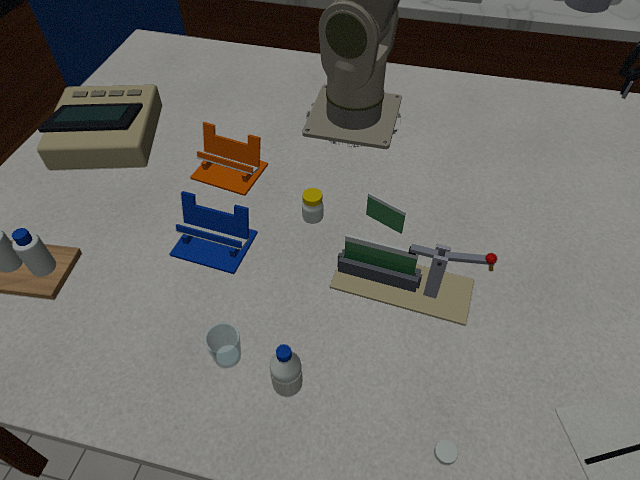

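View pics/top0.png

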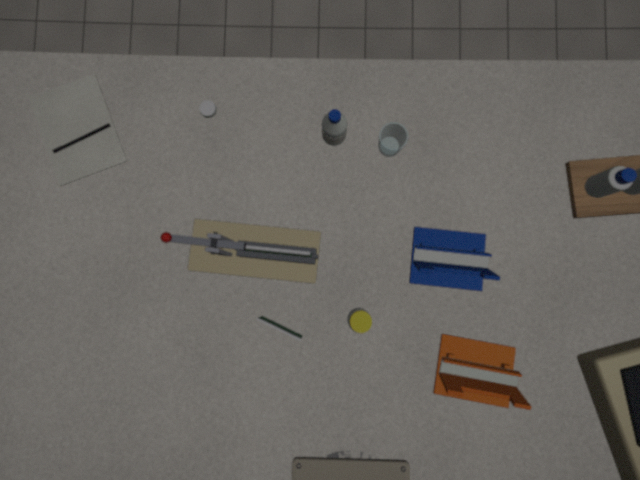

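View pics/wrist0.png

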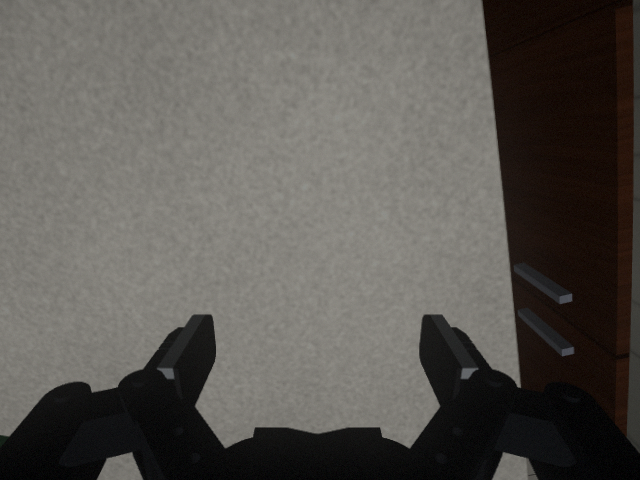

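```bash
python3 - <<'E'
from plant import *
import numpy as np
for cam in ["scene","top"]:
  for l in ["stand","pivot","thumb_end","plate_center","cradle","bottle","jar","beaker"]:
    print(cam,l,[(round(d["p"],2),np.round(d["xyz"],3).tolist()) for d in spot_point(cam,l)])
print(get_state()["time"])
E
```

```text
scene stand [(0.94, [0.515, 0.16, 0.003])]
scene pivot [(0.97, [0.532, 0.264, 0.118]), (0.62, [0.384, -0.014, 0.0])]
scene thumb_end [(0.83, [0.534, 0.347, 0.139])]
scene plate_center [(0.82, [0.366, 0.146, 0.032]), (0.57, [0.521, 0.156, 0.059])]
scene cradle [(0.71, [0.281, -0.242, 0.035]), (0.68, [0.502, -0.196, 0.028])]
scene bottle [(0.78, [0.781, 0.045, -0.004])]
scene jar [(0.92, [0.387, -0.015, 0.004]), (0.55, [0.52, 0.156, 0.063]), (0.23, [0.535, 0.347, 0.133])]
scene beaker [(0.75, [0.756, -0.074, -0.001])]
top stand [(0.71, [0.518, 0.16, 0.001])]
top pivot [(0.63, [0.528, 0.265, 0.12])]
top thumb_end [(0.88, [0.535, 0.347, 0.142]), (0.47, [0.506, -0.194, 0.027])]
top plate_center [(0.7, [0.367, 0.143, 0.037])]
top cradle [(0.87, [0.507, -0.198, 0.028]), (0.68, [0.279, -0.249, 0.031])]
top bottle [(0.69, [0.779, 0.048, -0.003])]
top jar [(0.79, [0.388, -0.014, -0.001])]
top beaker [(0.78, [0.757, -0.074, -0.0])]
0.95
```

```bash
python3 - <<'E'
import cv2
def crop(n,x,y,w,h,f,o):
    im=cv2.imread(f"pics/{n}.png")[y:y+h,x:x+w]
    im=cv2.convertScaleAbs(im,alpha=1.7)
    cv2.imwrite(f"pics/{o}.png",cv2.resize(im,None,fx=f,fy=f,interpolation=cv2.INTER_CUBIC))
crop("top0",150,210,180,80,4.4,"c_top_stand")
crop("top0",400,220,110,80,7,"c_top_blue")
crop("scene0",325,225,180,100,4.4,"c_sc_stand")
crop("scene0",165,185,100,90,6,"c_sc_blue")
E
```

```text
(no output)
```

View pics/c_top_stand.png

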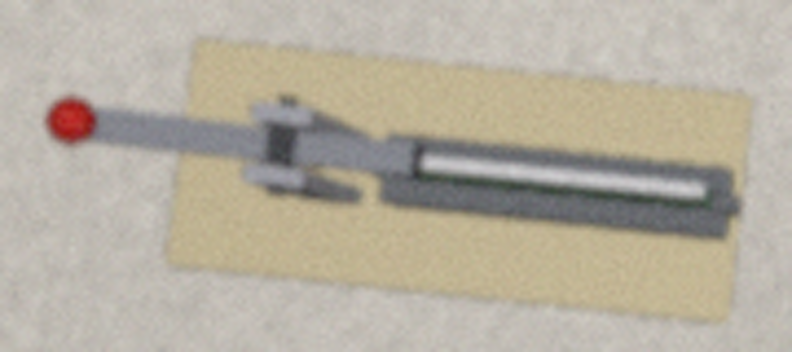

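View pics/c_top_blue.png

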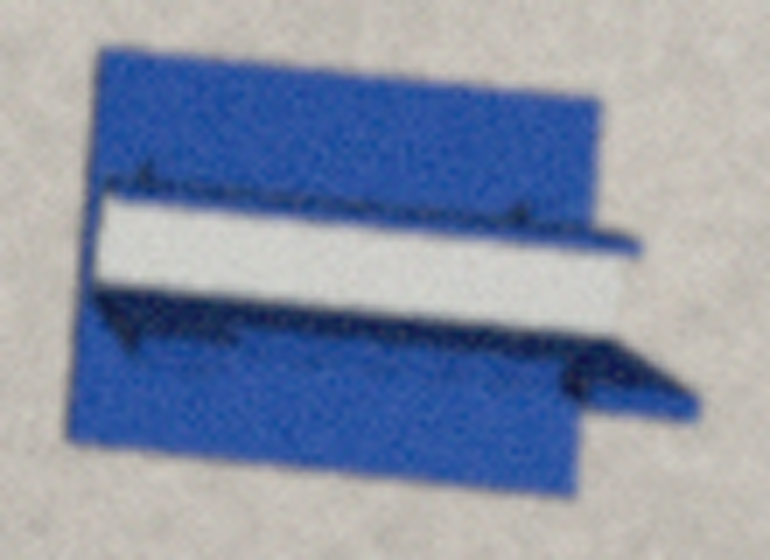

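View pics/c_sc_stand.png

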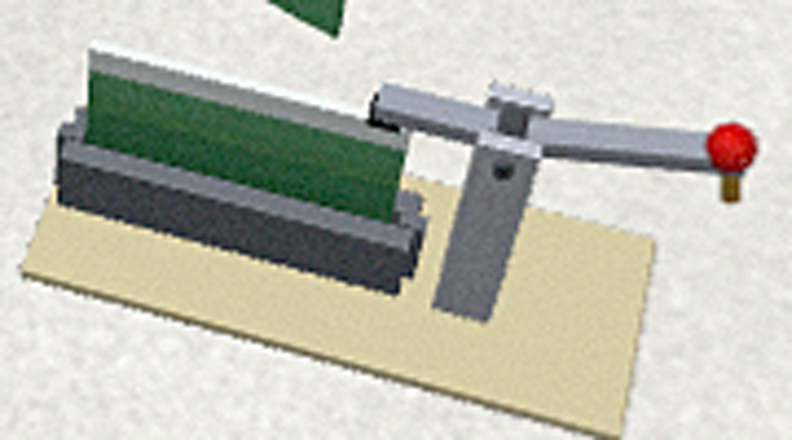

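View pics/c_sc_blue.png

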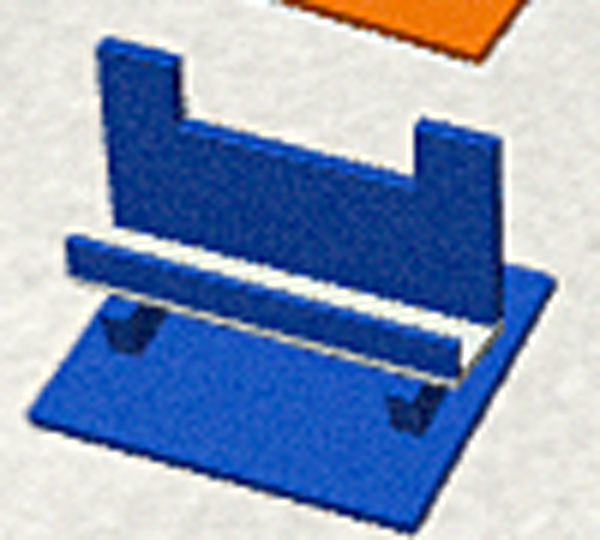

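```bash
cat > H.py <<'E'
import numpy as np,cv2
from plant import *
from scipy.optimize import least_squares
from scipy.spatial.transform import Rotation as Ro
def proj(c,P):
    P=np.atleast_2d(P);E=np.asarray(c["extrinsics"]);K=np.asarray(c["intrinsics"])
    q=(P-E[:3,3])@E[:3,:3];s=q[:,:2]/q[:,2:];r2=(s**2).sum(1,keepdims=True);s=s*(1+c["k1"]*r2)
    return s*[K[0,0],K[1,1]]+K[:2,2]
def uncrop(p,x,y,f): return (np.array(p,float)+.5)/f-.5+[x,y]
def yawT(x,y,z,yaw,P):
    return Ro.from_euler('z',yaw).apply(np.atleast_2d(P))+[x,y,z]
def cradT(x,y,z,yaw,P,lean=0.26):
    R=Ro.from_euler('z',yaw)*Ro.from_euler('y',-lean)
    return R.apply(np.atleast_2d(P))+[x,y,z]
E
cat > fit.py <<'E'
from H import *
T=camera_model("top");S=camera_model("scene")
so=np.array([[55,185,8],[55,-85,8],[-55,-85,8],[-55,185,8]])/1e3
tp=uncrop([[196,38],[751,95],[727,320],[168,265]],150,210,4.4)
ss=np.array([[55,-85,8],[55,185,8],[-55,185,8]])/1e3
sp=uncrop([[22,270],[622,434],[655,238]],325,225,4.4)
f=lambda v:np.r_[(proj(T,yawT(v[0],v[1],0,v[2],so))-tp).ravel(),(proj(S,yawT(v[0],v[1],0,v[2],ss))-sp).ravel()]
r=least_squares(f,[.516,.16,-.13]);print("stand",r.x.round(4),r.fun.round(1))
st=r.x
co=np.array([[25,75,0],[0,75,0],[25,-75,0],[0,-75,0]])/1e3
cp=uncrop([[106,198],[95,290],[622,250],[612,335]],400,220,7)
cs=np.array([[0,-75,75],[0,-45,75],[0,45,75],[0,75,75],[0,-45,50],[0,45,50],[0,75,0]])/1e3
cq=uncrop([[100,46],[180,66],[418,130],[500,142],[181,124],[414,186],[498,320]],165,185,6)
f=lambda v:np.r_[(proj(T,cradT(v[0],v[1],.03,v[2],co))-cp).ravel(),(proj(S,cradT(v[0],v[1],.03,v[2],cs))-cq).ravel()]
r=least_squares(f,[.505,-.196,-.1]);print("cradle",r.x.round(4),r.fun.round(1))
# ball
bt=uncrop([71,120],150,210,4.4);bs=uncrop([731,147],325,225,4.4)
f=lambda v:np.r_[(proj(T,v)-bt).ravel(),(proj(S,v)-bs).ravel()]
r2=least_squares(f,[.535,.347,.145]);print("ball",r2.x.round(4),r2.fun.round(1),"in stand",Ro.from_euler('z',-st[2]).apply(r2.x-[st[0],st[1],0]).round(4))
a=np.radians(14);
for h in (3,13.5,24):
  print(h,108+85*np.cos(a)-h*np.sin(a),118+85*np.sin(a)+h*np.cos(a))
# plate strip
for nm,p in (("a",[418,155]),("b",[705,190])):pass
E
python3 fit.py
```

```text
stand [ 0.5205  0.157  -0.0774] [-0.4  0.1  0.4 -0.4  0.6  0.7 -1.   0.4 -0.9  0.2  0.   0.7  0.3 -0.2]
cradle [ 0.5031 -0.1952 -0.0751] [-0.9  0.8 -0.8 -0.3  0.2  0.6 -0.1  0.6 -0.8 -0.1 -1.  -0.2 -0.4 -0.9
 -0.4  0.5 -0.3  0.5  0.6  0.2  0.3  1.2]
ball [0.5357 0.3459 0.1441] [-0.1  0.  -0.1  0. ] in stand [0.0006 0.1895 0.1441]
3 189.74937104666068 141.47424830479974
13.5 187.20919114286417 151.66235343069772
24 184.66901123906766 161.8504585565957
```

{"op": "send_rows", "data": {"steps": [{"grip": 255,"linear": [0,0,0],"spin": 1.6},{"grip": 255,"linear": [0,0,0],"spin": 1.6},{"grip": 255,"linear": [0,0,0],"spin": 1.6},{"grip": 255,"linear": [0,0,0],"spin": 1.6},{"grip": 255,"linear": [0,0,0],"spin": 1.6},{"grip": 255,"linear": [0,0,0],"spin": 1.6},{"grip": 255,"linear": [0,0,0],"spin": 1.6},{"grip": 255,"linear": [0,0,0],"spin": 1.6},{"grip": 255,"linear": [0,0,0],"spin": 1.6},{"grip": 255,"linear": [0,0,0],"spin": 1.6}], "grip_force": 30}}

```text
time: 1.95
tool_pos: [0.1569, 0.605, 0.304]
orientation: [-3.141, -0.0, 1.438]
contact_force: [0.7, 1.1, 0.4]
gripper_width: 0.0001
```

```bash
cat > st.py <<'E'
from H import *
import sys
SX,SY,SYAW=.5205,.157,-.0774
CX,CY,CYAW=.5031,-.1952,-.0751
def rep():
    s=get_state();p=np.array(s["tool_pos"]);R=Ro.from_euler('xyz',s["orientation"])
    i=Ro.from_euler('z',-SYAW).apply(p-[SX,SY,0]);c=Ro.from_euler('z',-CYAW).apply(p-[CX,CY,.03])
    print("t",round(s["time"],2),"p",p.round(4),"rpy",np.round(s["orientation"],4),"F",np.round(s["contact_force"],2),"w",round(s["gripper_width"],4))
    print(" stand(mm)",(i*1e3).round(1)," crad(mm)",(c*1e3).round(1),"q",np.round(s["joint_pos"],2))
    return s,p,R
def to(x,y,z):
    s,p,R=rep();d=R.inv().apply(np.array([x,y,z])-p)*100;print("tool cm",d.round(2))
def to_stand(x,y,z):
    to(*yawT(SX,SY,0,SYAW,np.array([x,y,z])/1e3)[0])
E
python3 -c "
from st import *
to_stand(0,189,260)"
```

```text
t 1.95 p [0.1569 0.605  0.304 ] rpy [-3.1413e+00 -2.0000e-04  1.4377e+00] F [0.66 1.13 0.43] w 0.0001
 stand(mm) [-397.1  418.5  304. ]  crad(mm) [-405.2  771.9  274. ] q [-1.49  0.33  0.13  1.47 -0.04  1.35 -1.49]
tool cm [-20.71  40.93   4.38]
```

{"op": "send_rows", "data": {"steps": [{"grip": 255,"linear": [-2.0,4.1,0.3],"spin": -0.64},{"grip": 255,"linear": [-2.2,4.0,0.3],"spin": 0},{"grip": 255,"linear": [-2.2,4.0,0.3],"spin": 0},{"grip": 255,"linear": [-2.2,4.0,0.3],"spin": 0},{"grip": 255,"linear": [-2.2,4.0,0.3],"spin": 0},{"grip": 255,"linear": [-2.2,4.0,0.3],"spin": 0},{"grip": 255,"linear": [-2.2,4.0,0.3],"spin": 0},{"grip": 255,"linear": [-2.2,4.0,0.3],"spin": 0},{"grip": 255,"linear": [-2.2,3.8,0.3],"spin": 0},{"grip": 255,"linear": [0,0,0],"spin": 0}]}}

```text
time: 2.95
tool_pos: [0.5069, 0.3698, 0.2753]
orientation: [3.141, -0.002, 1.49]
contact_force: [-0.7, -0.6, 1.1]
gripper_width: 0.0
```

```bash
python3 -c "
from st import *
to_stand(0,189,240)
for n in ['wrist','scene']:
  im=grab_frame(n);cv2.imwrite('pics/%s1.png'%n,cv2.convertScaleAbs(im[:,:,::-1],alpha=1.6))
c=camera_model('wrist')
print(proj(c,yawT(SX,SY,0,SYAW,np.array([[0,70,108],[0,-70,108],[0,0,108],[0,189,144],[-55,-85,8],[55,-85,8]])/1e3)).round(0))
"
```

```text
t 2.95 p [0.5069 0.3698 0.2753] rpy [ 3.1413e+00 -2.2000e-03  1.4903e+00] F [-0.68 -0.55  1.14] w 0.0
 stand(mm) [-30.  211.1 275.3]  crad(mm) [-38.6 563.7 245.3] q [-0.97  0.36  0.34  1.51 -0.12  1.29 -0.69]
tool cm [-2.21  3.01  3.53]
[[359. 419.]
 [352. 534.]
 [355. 481.]
 [373. 311.]
 [300. 457.]
 [389. 458.]]
```

View pics/wrist1.png

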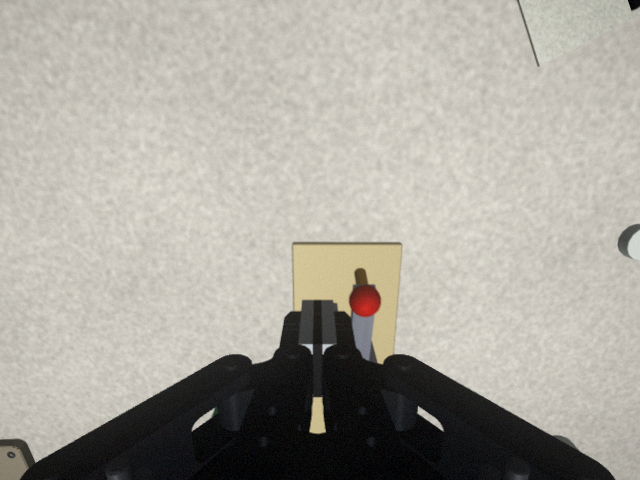

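View pics/scene1.png

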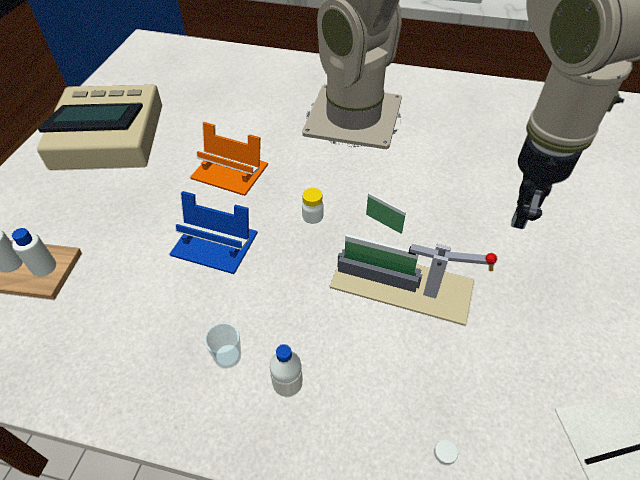

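```bash
python3 -c "
from st import *
c=camera_model('wrist');T=camera_model('top');S=camera_model('scene')
print(proj(c,yawT(SX,SY,0,SYAW,np.array([[-55,185,8],[55,185,8]])/1e3)).round(0))
bt=uncrop([71,120],150,210,4.4);bs=uncrop([731,147],325,225,4.4)
f=lambda v:np.r_[(proj(T,v)-bt).ravel(),(proj(S,v)-bs).ravel(),(proj(c,v)-[[365,300]]).ravel()]
r=least_squares(f,[.535,.347,.145]);print(r.x,r.fun.round(1),Ro.from_euler('z',-SYAW).apply(r.x-[SX,SY,0]))
"
```

```text
[[297. 249.]
 [408. 250.]]
[0.53169773 0.34891941 0.13633849] [-0.4  2.6  0.6  1.3  0.6  0.5] [-0.00367553  0.19221067  0.13633849]
```

{"op": "send_rows", "data": {"steps": [{"grip": 255,"linear": [-2.0,2.7,1.0],"spin": 0},{"grip": 255,"linear": [0,0,1.2],"spin": 0},{"grip": 255,"linear": [0,0,0],"spin": 0}]}}

```text
time: 3.35
tool_pos: [0.525, 0.3574, 0.2531]
orientation: [-3.138, -0.008, 1.505]
contact_force: [-0.0, 1.7, 0.9]
gripper_width: -0.0
```

```bash
cat > look.py <<'E'
from st import *
def look(n,cams=("wrist",)):
    rep()
    for k in cams:
        im=grab_frame(k);cv2.imwrite(f'pics/{k}{n}.png',cv2.convertScaleAbs(im[:,:,::-1],alpha=1.6))
E
python3 -c "
from look import *
look(2)
to_stand(0,189,240)
c=camera_model('wrist')
s=get_state();R=Ro.from_euler('xyz',s['orientation'])
print('tip',proj(c,np.array(s['tool_pos'])+R.apply([[0,0,.073],[.011,0,.073],[-.011,0,.073]])))
print(proj(c,yawT(SX,SY,0,SYAW,np.array([[-55,185,8],[55,185,8],[0,189.5,144]])/1e3)).round(0))
"
```

```text
t 3.35 p [0.525  0.3574 0.2531] rpy [-3.1377 -0.0076  1.5046] F [-0.04  1.73  0.93] w -0.0
 stand(mm) [-11.  200.2 253.1]  crad(mm) [-19.6 552.7 223.1] q [-0.93  0.39  0.34  1.52 -0.14  1.25 -0.63]
t 3.4 p [0.5258 0.3568 0.2542] rpy [-3.1393 -0.0079  1.5037] F [ 0.   -0.35 -0.44] w 0.0001
 stand(mm) [-10.1 199.6 254.2]  crad(mm) [-18.8 552.2 224.2] q [-0.93  0.39  0.34  1.52 -0.14  1.25 -0.63]
tool cm [-1.08  1.01  1.41]
tip [[317.37532816 317.42160373]
 [317.42003855 295.13401355]
 [317.3324784  338.7437308 ]]
[[269. 240.]
 [388. 242.]
 [336. 302.]]
```

View pics/wrist2.png

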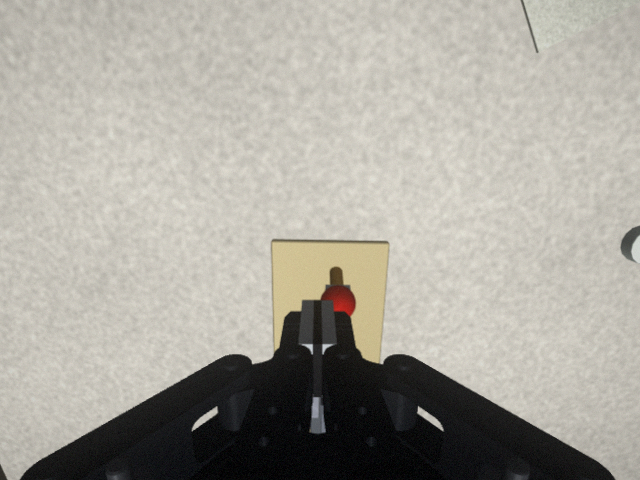

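{"op": "send_rows", "data": {"steps": [{"grip": 255,"linear": [-1.1,1.1,0],"spin": 0.1},{"grip": 255,"linear": [0,0,0],"spin": 0},{"grip": 255,"linear": [0,0,0],"spin": 0}]}}

```text
time: 3.7
tool_pos: [0.5357, 0.3463, 0.2558]
orientation: [-3.14, -0.01, 1.498]
contact_force: [-0.8, -0.6, -0.8]
gripper_width: 0.0
```

```bash
python3 -c "
from look import *
look(3,('wrist','scene'))
c=camera_model('wrist');print(proj(c,yawT(SX,SY,0,SYAW,np.array([[-55,185,8],[55,185,8],[0,189.5,144]])/1e3)).round(0))
a=cv2.imread('pics/wrist3.png')[200:400,220:420];b=cv2.imread('pics/scene3.png')[200:300,420:520]
cv2.imwrite('pics/c3.png',np.hstack([cv2.resize(a,(400,400)),cv2.resize(b,(400,400))]))
"
```

```text
t 3.7 p [0.5357 0.3463 0.2558] rpy [-3.1402 -0.0097  1.4975] F [-0.8  -0.65 -0.81] w 0.0
 stand(mm) [  0.5 189.9 255.8]  crad(mm) [ -8.1 542.4 225.8] q [-0.91  0.39  0.35  1.51 -0.15  1.26 -0.61]
[[257. 230.]
 [376. 231.]
 [316. 285.]]
```

View pics/c3.png

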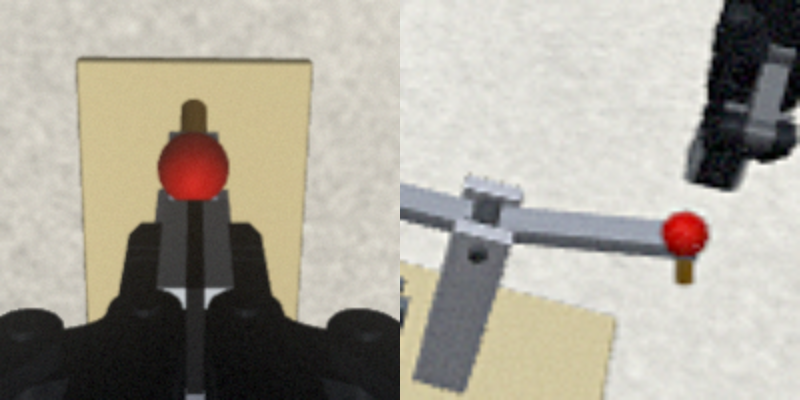

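{"op": "send_rows", "data": {"steps": [{"grip": 255,"linear": [0,0,0.6],"spin": 0},{"grip": 255,"linear": [0,0,0.6],"spin": 0},{"grip": 255,"linear": [0,0,0.6],"spin": 0},{"grip": 255,"linear": [0,0,0.3],"spin": 0}]}}

```text
time: 4.2
tool_pos: [0.5354, 0.3469, 0.2333]
orientation: [-3.141, -0.01, 1.498]
contact_force: [-0.3, 0.6, 0.3]
gripper_width: 0.0002
```

{"op": "send_rows", "data": {"steps": [{"grip": 255,"linear": [0,0,0.3],"spin": 0},{"grip": 255,"linear": [0,0,0.2],"spin": 0}]}}

```text
time: 4.4
tool_pos: [0.5352, 0.3469, 0.2272]
orientation: [-3.14, -0.009, 1.498]
contact_force: [0.8, -0.2, 0.3]
gripper_width: 0.0004
```

{"op": "send_rows", "data": {"steps": [{"grip": 255,"linear": [0,0,0.2],"spin": 0},{"grip": 255,"linear": [0,0,0.2],"spin": 0}]}}

```text
time: 4.6
tool_pos: [0.5353, 0.3475, 0.224]
orientation: [-3.141, -0.011, 1.499]
contact_force: [-3.0, 0.1, 6.7]
gripper_width: -0.0002
```

```bash
python3 -c "
from st import *
rep()"
```

```text
t 4.6 p [0.5353 0.3475 0.224 ] rpy [-3.1405 -0.0108  1.4985] F [-3.02  0.11  6.73] w -0.0002
 stand(mm) [1.000e-01 1.911e+02 2.240e+02]  crad(mm) [ -8.6 543.6 194. ] q [-0.91  0.42  0.34  1.55 -0.16  1.2  -0.61]
```

{"op": "send_rows", "data": {"steps": [{"grip": 255,"linear": [0,0,0.4],"spin": 0},{"grip": 255,"linear": [0,0,0.5],"spin": 0},{"grip": 255,"linear": [0,0,0.5],"spin": 0}]}}

```text
time: 4.9
tool_pos: [0.5355, 0.3505, 0.2134]
orientation: [3.14, -0.017, 1.5]
contact_force: [-2.0, 1.0, 6.3]
gripper_width: -0.0001
```

```bash
python3 -c "
from look import *
look(4,('scene',))
b=cv2.imread('pics/scene4.png')[180:330,320:560]
cv2.imwrite('pics/c4.png',cv2.resize(b,None,fx=3,fy=3))"
```

```text
t 4.9 p [0.5355 0.3505 0.2134] rpy [ 3.1404 -0.0175  1.5003] F [-2.    1.05  6.33] w -0.0001
 stand(mm) [ -0.  194.1 213.4]  crad(mm) [ -8.7 546.6 183.4] q [-0.91  0.43  0.34  1.56 -0.16  1.17 -0.6 ]
```

View pics/c4.png

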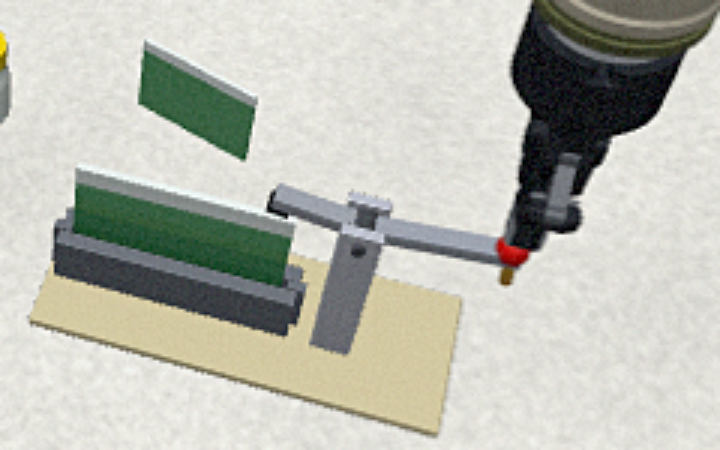

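{"op": "send_rows", "data": {"steps": [{"grip": 255,"linear": [-0.1,0,0.9],"spin": 0},{"grip": 255,"linear": [-0.1,0,0.9],"spin": 0},{"grip": 255,"linear": [-0.2,0,0.9],"spin": 0}]}}

```text
time: 5.25
tool_pos: [0.5355, 0.3521, 0.1898]
orientation: [3.136, -0.028, 1.504]
contact_force: [-1.8, 3.8, 5.2]
gripper_width: -0.0002
```

```bash
python3 -c "
from st import *
s,p,R=rep()
z=p[2]*1e3-201;print(z,(85.07**2-z*z)**.5+108)"
```

```text
t 5.25 p [0.5355 0.3521 0.1898] rpy [ 3.1363 -0.0277  1.504 ] F [-1.76  3.8   5.15] w -0.0002
 stand(mm) [-1.000e-01  1.957e+02  1.898e+02]  crad(mm) [ -8.7 548.2 159.8] q [-0.9   0.45  0.33  1.58 -0.18  1.12 -0.59]
-11.22794519855728 192.3257857752787
```

{"op": "send_rows", "data": {"steps": [{"grip": 255,"linear": [-0.6,0,0.7],"spin": 0},{"grip": 255,"linear": [-0.6,0,0.8],"spin": 0}]}}

```text
time: 5.45
tool_pos: [0.5351, 0.3427, 0.1754]
orientation: [3.134, -0.032, 1.506]
contact_force: [-0.3, 2.2, 3.9]
gripper_width: 0.0
```

```bash
python3 -c "
from look import *
s,p,R=rep()
z=p[2]*1e3-201;print(z,(85.07**2-z*z)**.5+108)
look(5,('scene',))
b=cv2.imread('pics/scene5.png')[180:330,320:560]
cv2.imwrite('pics/c5.png',cv2.resize(b,None,fx=3,fy=3))"
```

```text
t 5.45 p [0.5351 0.3427 0.1754] rpy [ 3.1337 -0.0323  1.5064] F [-0.33  2.18  3.91] w 0.0
 stand(mm) [  0.2 186.3 175.4]  crad(mm) [ -8.4 538.8 145.4] q [-0.89  0.45  0.33  1.62 -0.18  1.08 -0.57]
-25.578574508396855 189.13347907071648
t 5.45 p [0.5351 0.3427 0.1754] rpy [ 3.1337 -0.0323  1.5064] F [-0.33  2.18  3.91] w 0.0
 stand(mm) [  0.2 186.3 175.4]  crad(mm) [ -8.4 538.8 145.4] q [-0.89  0.45  0.33  1.62 -0.18  1.08 -0.57]
```

View pics/c5.png

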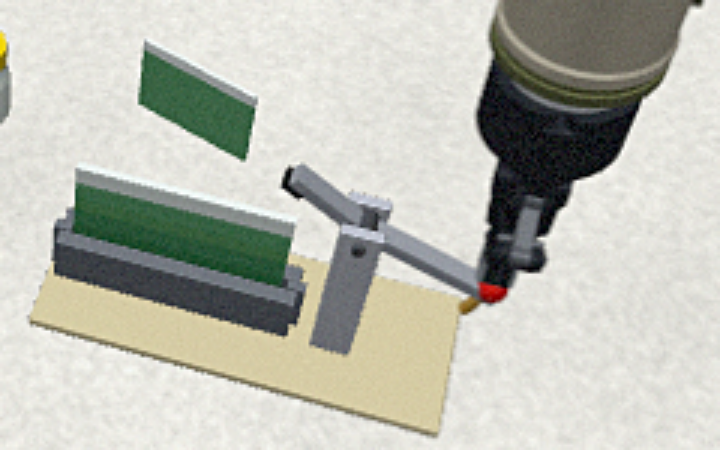

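{"op": "send_rows", "data": {"steps": [{"grip": 255,"linear": [-0.2,0,0.8],"spin": 0},{"grip": 255,"linear": [-0.3,0,0.8],"spin": 0},{"grip": 255,"linear": [-0.5,0,0.8],"spin": 0}]}}

```text
time: 5.8
tool_pos: [0.5343, 0.3302, 0.1482]
orientation: [3.136, -0.029, 1.504]
contact_force: [0.2, -0.1, 0.7]
gripper_width: -0.0001
```

```bash
python3 -c "
from look import *
s,p,R=rep()
z=p[2]*1e3-201;print(z,(85.07**2-z*z)**.5+108)
look(6,('scene',))
b=cv2.imread('pics/scene6.png')[180:330,320:560]
cv2.imwrite('pics/c6.png',cv2.resize(b,None,fx=3,fy=3))"
```

```text
t 5.8 p [0.5343 0.3302 0.1482] rpy [ 3.1356 -0.0292  1.5044] F [ 0.17 -0.11  0.74] w -0.0001
 stand(mm) [  0.4 173.8 148.2]  crad(mm) [ -8.3 526.3 118.2] q [-0.87  0.46  0.33  1.66 -0.19  1.03 -0.55]
-52.78283164029372 174.71489776678374
t 5.8 p [0.5343 0.3302 0.1482] rpy [ 3.1356 -0.0292  1.5044] F [ 0.17 -0.11  0.74] w -0.0001
 stand(mm) [  0.4 173.8 148.2]  crad(mm) [ -8.3 526.3 118.2] q [-0.87  0.46  0.33  1.66 -0.19  1.03 -0.55]
```

View pics/c6.png

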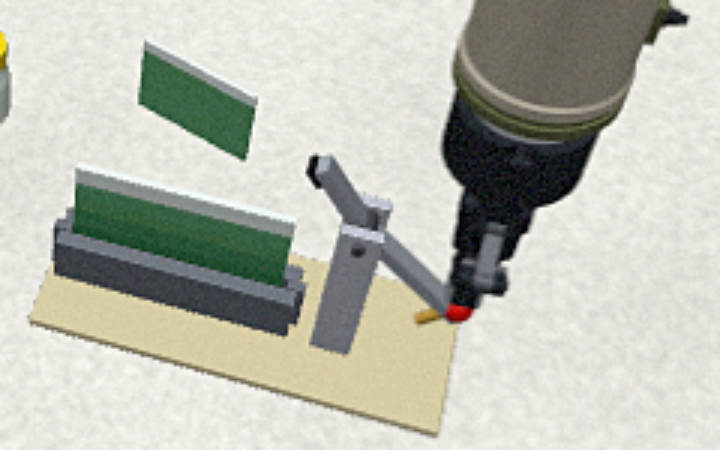

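Almost there: force is nearly zero, just short of the snap. A little further.

{"op": "send_rows", "data": {"steps": [{"grip": 255,"linear": [-0.5,0,0.6],"spin": 0},{"grip": 255,"linear": [-0.2,0,0.3],"spin": 0}]}}

```text
time: 6.05
tool_pos: [0.5336, 0.3205, 0.1362]
orientation: [3.138, -0.026, 1.502]
contact_force: [-3.0, 1.3, 16.7]
gripper_width: 0.0001
```

```bash
python3 -c "
from look import *
s,p,R=rep()
z=p[2]*1e3-201;print(z,(85.07**2-z*z)**.5+108)
look(7,('scene',))
b=cv2.imread('pics/scene7.png')[180:330,320:560]
cv2.imwrite('pics/c7.png',cv2.resize(b,None,fx=3,fy=3))"
```

```text
t 6.05 p [0.5336 0.3205 0.1362] rpy [ 3.1376 -0.0259  1.5023] F [-3.03  1.29 16.73] w 0.0001
 stand(mm) [  0.4 164.  136.2]  crad(mm) [ -8.3 516.5 106.2] q [-0.86  0.47  0.33  1.68 -0.19  1.01 -0.54]
-64.80605360670822 163.10971162984305
t 6.05 p [0.5336 0.3205 0.1362] rpy [ 3.1376 -0.0259  1.5023] F [-3.03  1.29 16.73] w 0.0001
 stand(mm) [  0.4 164.  136.2]  crad(mm) [ -8.3 516.5 106.2] q [-0.86  0.47  0.33  1.68 -0.19  1.01 -0.54]
```

View pics/c7.png

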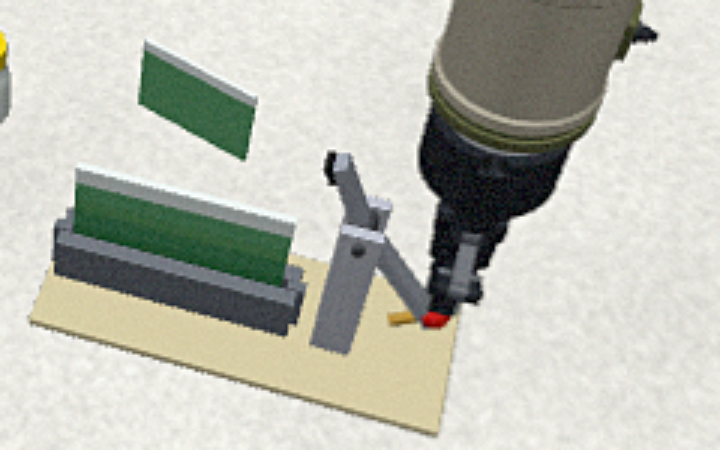

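{"op": "send_rows", "data": {"steps": [{"grip": 255,"linear": [0,0,-0.6],"spin": 0},{"grip": 255,"linear": [0.3,0,-2.0],"spin": 0},{"grip": 255,"linear": [0.3,0,-4.0],"spin": 0},{"grip": 150,"linear": [0,0,-4.0],"spin": 0},{"grip": 100,"linear": [0,0,-3.0],"spin": 0},{"grip": 0,"linear": [0,0,0],"spin": 0}]}}

```text
time: 6.7
tool_pos: [0.5333, 0.3209, 0.2775]
orientation: [3.139, -0.023, 1.5]
contact_force: [-0.8, 1.4, 0.1]
gripper_width: 0.043
```

```bash
python3 -c "
from look import *
to_stand(0,0,250)
look(8,('scene',))
b=cv2.imread('pics/scene8.png')[180:330,320:560]
cv2.imwrite('pics/c8.png',cv2.resize(b,None,fx=3,fy=3))"
```

```text
t 6.7 p [0.5333 0.3209 0.2775] rpy [ 3.1388 -0.023   1.5004] F [-0.84  1.37  0.07] w 0.043
 stand(mm) [1.000e-01 1.644e+02 2.775e+02]  crad(mm) [ -8.6 516.9 247.5] q [-0.89  0.34  0.36  1.54 -0.14  1.27 -0.58]
tool cm [-16.5   -0.13   2.37]
t 6.7 p [0.5333 0.3209 0.2775] rpy [ 3.1388 -0.023   1.5004] F [-0.84  1.37  0.07] w 0.043
 stand(mm) [1.000e-01 1.644e+02 2.775e+02]  crad(mm) [ -8.6 516.9 247.5] q [-0.89  0.34  0.36  1.54 -0.14  1.27 -0.58]
```

View pics/c8.png

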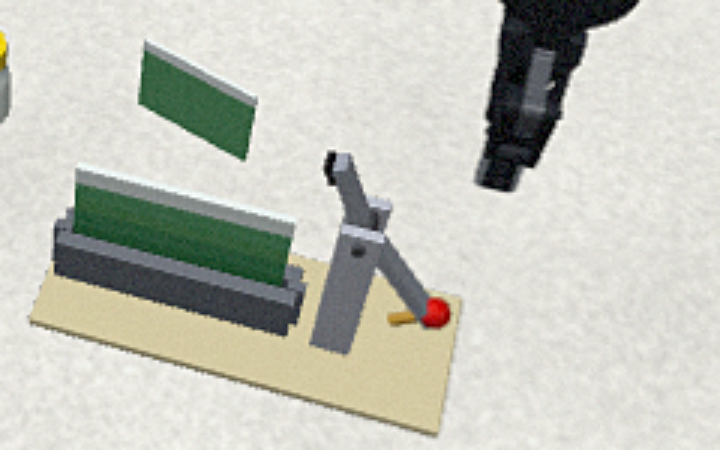

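{"op": "send_rows", "data": {"steps": [{"grip": 0,"linear": [-4.5,0,0],"spin": 0.08},{"grip": 0,"linear": [-4.5,0,0],"spin": 0},{"grip": 0,"linear": [-4.5,0,0],"spin": 0},{"grip": 0,"linear": [-3.0,0,0],"spin": 0},{"grip": 0,"linear": [0,0,0],"spin": 0},{"grip": 0,"linear": [0,0,0],"spin": 0}]}}

```text
time: 7.35
tool_pos: [0.5172, 0.1501, 0.2655]
orientation: [-3.136, -0.018, 1.495]
contact_force: [0.0, -0.3, 0.0]
gripper_width: 0.0855
```

```bash
python3 -c "
from look import *
to_stand(0,0,230)
look(9,('wrist',))
c=camera_model('wrist');print(proj(c,yawT(SX,SY,0,SYAW,np.array([[0,-70,108],[0,70,108],[0,0,108],[-16,-80,45],[16,-80,45],[-55,-85,8],[-16,80,45],[16,80,45],[-55,185,8],[55,185,8]])/1e3)).round(0).tolist())"
```

```text
t 7.35 p [0.5172 0.1501 0.2655] rpy [-3.1359 -0.0176  1.4948] F [ 0.03 -0.29  0.02] w 0.0855
 stand(mm) [ -2.8  -7.1 265.5]  crad(mm) [-11.9 345.4 235.5] q [-0.75  0.17  0.44  1.77 -0.09  1.22 -0.36]
tool cm [0.65 0.3  3.56]
t 7.35 p [0.5172 0.1501 0.2655] rpy [-3.1359 -0.0176  1.4948] F [ 0.03 -0.29  0.02] w 0.0855
 stand(mm) [ -2.8  -7.1 265.5]  crad(mm) [-11.9 345.4 235.5] q [-0.75  0.17  0.44  1.77 -0.09  1.22 -0.36]
[[322.0, 341.0], [323.0, 140.0], [322.0, 249.0], [303.0, 313.0], [339.0, 313.0], [266.0, 300.0], [302.0, 126.0], [343.0, 126.0], [254.0, -10.0], [392.0, -10.0]]
```

View pics/wrist9.png

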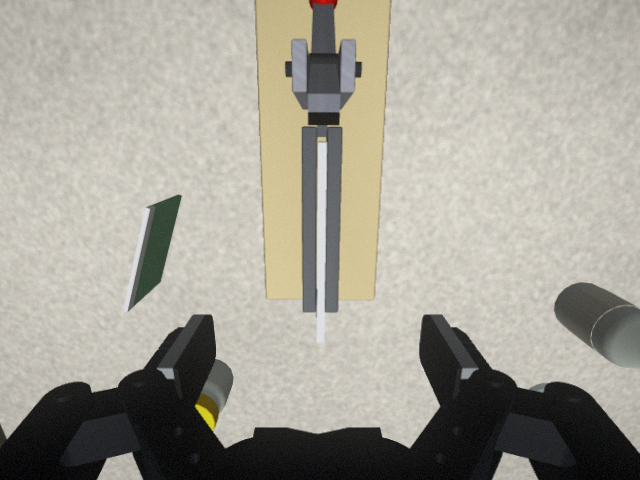

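{"op": "send_rows", "data": {"steps": [{"grip": 0,"linear": [0.7,0.3,2.5],"spin": 0},{"grip": 0,"linear": [0,0,3.0],"spin": 0},{"grip": 0,"linear": [0,0,3.0],"spin": 0},{"grip": 0,"linear": [0,0,1.5],"spin": 0},{"grip": 0,"linear": [0,0,0],"spin": 0},{"grip": 0,"linear": [0,0,0],"spin": 0}]}}

```text
time: 8.0
tool_pos: [0.5198, 0.1665, 0.1603]
orientation: [-3.135, -0.017, 1.505]
contact_force: [-0.2, 0.1, 0.5]
gripper_width: 0.0852
```

```bash
python3 -c "
from look import *
to_stand(0,0,153)
look(10,('wrist','scene'))
c=camera_model('wrist');print(proj(c,yawT(SX,SY,0,SYAW,np.array([[0,-70,108],[0,70,108],[0,0,108]])/1e3)).round(0).tolist())
a=cv2.imread('pics/wrist10.png');b=cv2.imread('pics/scene10.png')
cv2.imwrite('pics/c10.png',np.hstack([cv2.resize(a,(400,300)),cv2.resize(b[180:330,300:500],(400,300))]))"
```

```text
t 8.0 p [0.5198 0.1665 0.1603] rpy [-3.1346 -0.0168  1.505 ] F [-0.15  0.1   0.54] w 0.0852
 stand(mm) [ -1.4   9.4 160.3]  crad(mm) [-10.5 361.9 130.3] q [-0.74  0.3   0.41  1.86 -0.16  1.02 -0.32]
tool cm [-0.96  0.14  0.71]
t 8.0 p [0.5198 0.1665 0.1603] rpy [-3.1346 -0.0168  1.505 ] F [-0.15  0.1   0.54] w 0.0852
 stand(mm) [ -1.4   9.4 160.3]  crad(mm) [-10.5 361.9 130.3] q [-0.74  0.3   0.41  1.86 -0.16  1.02 -0.32]
[[318.0, 493.0], [324.0, 191.0], [321.0, 365.0]]
```

View pics/c10.png

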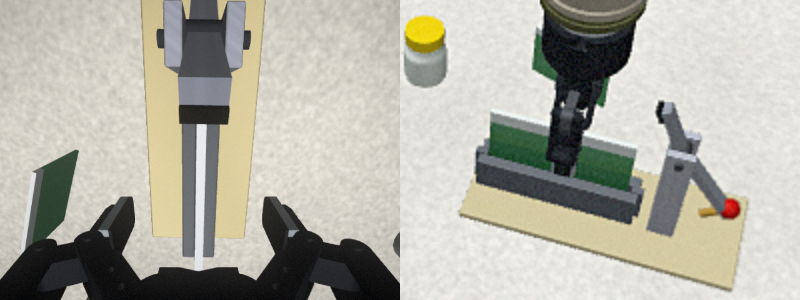

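{"op": "send_rows", "data": {"steps": [{"grip": 0,"linear": [-1.0,0.15,0.6],"spin": 0.14},{"grip": 0,"linear": [0,0,0],"spin": 0},{"grip": 0,"linear": [0,0,0],"spin": 0}]}}

```text
time: 8.4
tool_pos: [0.5221, 0.1558, 0.1564]
orientation: [-3.139, -0.019, 1.491]
contact_force: [-0.4, -0.1, -0.3]
gripper_width: 0.0857
```

```bash
python3 -c "
from look import *
to_stand(0,0,153)
c=camera_model('wrist');print(proj(c,yawT(SX,SY,0,SYAW,np.array([[0,-70,108],[0,70,108],[0,0,108]])/1e3)).round(0).tolist())
look(11)
"
```

```text
t 8.4 p [0.5221 0.1558 0.1564] rpy [-3.1385 -0.0194  1.4913] F [-0.42 -0.08 -0.27] w 0.0857
 stand(mm) [  1.7  -1.  156.4]  crad(mm) [ -7.4 351.5 126.4] q [-0.73  0.3   0.42  1.87 -0.17  1.   -0.31]
tool cm [ 0.1  -0.17  0.35]
[[314.0, 485.0], [313.0, 161.0], [313.0, 349.0]]
t 8.4 p [0.5221 0.1558 0.1564] rpy [-3.1385 -0.0194  1.4913] F [-0.42 -0.08 -0.27] w 0.0857
 stand(mm) [  1.7  -1.  156.4]  crad(mm) [ -7.4 351.5 126.4] q [-0.73  0.3   0.42  1.87 -0.17  1.   -0.31]
```

View pics/wrist11.png

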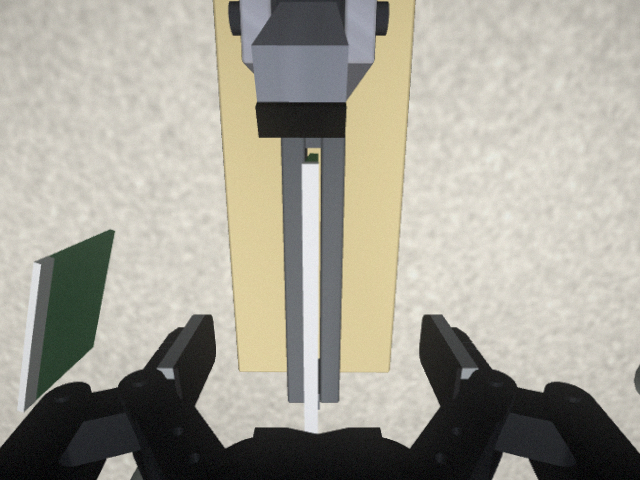

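{"op": "send_rows", "data": {"steps": [{"grip": 0,"linear": [0.1,-0.25,0.3],"spin": 0},{"grip": 120,"linear": [0,0,0],"spin": 0},{"grip": 170,"linear": [0,0,0],"spin": 0},{"grip": 200,"linear": [0,0,0],"spin": 0},{"grip": 215,"linear": [0,0,0],"spin": 0},{"grip": 215,"linear": [0,0,0],"spin": 0}], "grip_force": 30}}

```text
time: 9.05
tool_pos: [0.5196, 0.1573, 0.1537]
orientation: [-3.139, -0.02, 1.491]
contact_force: [0.2, 0.6, -0.8]
gripper_width: 0.0138
```

```bash
python3 -c "
from look import *
look(12)
"
```

```text
t 9.05 p [0.5196 0.1573 0.1537] rpy [-3.139  -0.0199  1.4913] F [ 0.23  0.64 -0.82] w 0.0138
 stand(mm) [ -1.    0.2 153.7]  crad(mm) [-10.  352.7 123.7] q [-0.73  0.3   0.42  1.87 -0.17  0.99 -0.32]
```

View pics/wrist12.png

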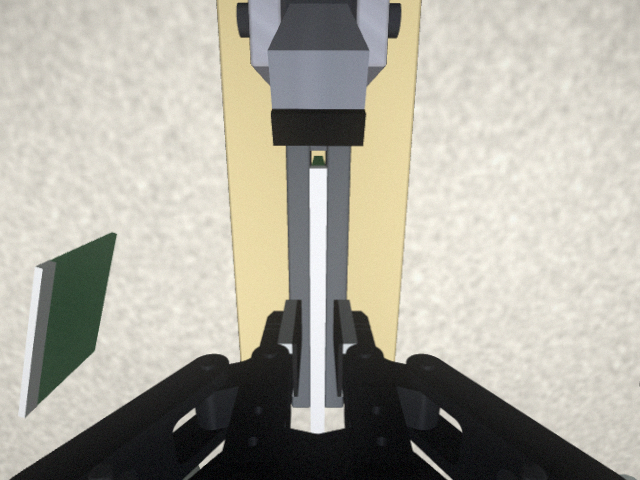

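{"op": "send_rows", "data": {"steps": [{"grip": 225,"linear": [0,0,0],"spin": 0},{"grip": 235,"linear": [0,0,0],"spin": 0},{"grip": 255,"linear": [0,0,0],"spin": 0},{"grip": 255,"linear": [0,0,0],"spin": 0},{"grip": 255,"linear": [0,0,0],"spin": 0}]}}

```text
time: 9.6
tool_pos: [0.5197, 0.1573, 0.1538]
orientation: [-3.139, -0.02, 1.491]
contact_force: [-0.5, -0.5, -0.0]
gripper_width: 0.0046
```

```bash
python3 -c "
from look import *
look(13)
"
```

```text
t 9.6 p [0.5197 0.1573 0.1538] rpy [-3.1393 -0.02    1.4912] F [-0.47 -0.49 -0.04] w 0.0046
 stand(mm) [ -0.8   0.2 153.8]  crad(mm) [ -9.9 352.7 123.8] q [-0.73  0.3   0.42  1.87 -0.17  0.99 -0.32]
```

View pics/wrist13.png

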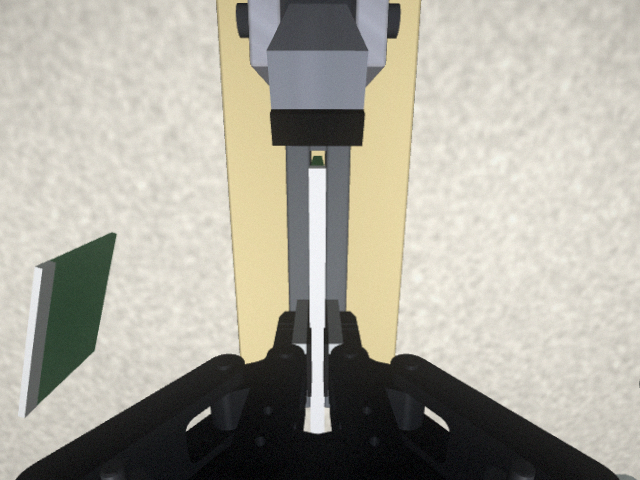

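{"op": "send_rows", "data": {"steps": [{"grip": 255,"linear": [0,0,-0.6],"spin": 0},{"grip": 255,"linear": [0.02,0,-0.6],"spin": 0}]}}

```text
time: 9.85
tool_pos: [0.519, 0.157, 0.1655]
orientation: [-3.137, -0.019, 1.491]
contact_force: [0.9, -0.7, -1.9]
gripper_width: 0.0043
```

```bash
python3 -c "
from look import *
rep()
"
```

```text
t 9.85 p [0.519  0.157  0.1655] rpy [-3.1374 -0.0187  1.4912] F [ 0.9  -0.74 -1.85] w 0.0043
 stand(mm) [-1.400e+00 -1.000e-01  1.655e+02]  crad(mm) [-10.5 352.4 135.5] q [-0.73  0.28  0.42  1.86 -0.16  1.02 -0.32]
```

{"op": "send_rows", "data": {"steps": [{"grip": 255,"linear": [0.03,0.05,-1.0],"spin": 0},{"grip": 255,"linear": [0.03,0.03,-1.0],"spin": 0},{"grip": 255,"linear": [0.03,0.03,-1.0],"spin": 0}]}}

```text
time: 10.15
tool_pos: [0.5202, 0.1571, 0.198]
orientation: [-3.137, -0.018, 1.491]
contact_force: [0.8, 0.7, -0.4]
gripper_width: 0.0045
```

```bash
python3 -c "
from look import *
look(14,('wrist','scene'))
a=cv2.imread('pics/wrist14.png');b=cv2.imread('pics/scene14.png')
cv2.imwrite('pics/c14.png',np.hstack([cv2.resize(a,(400,300)),cv2.resize(b[150:330,300:540],(400,300))]))"
```

```text
t 10.15 p [0.5202 0.1571 0.198 ] rpy [-3.137  -0.0185  1.4911] F [ 0.85  0.75 -0.39] w 0.0045
 stand(mm) [-3.00e-01  1.00e-01  1.98e+02]  crad(mm) [ -9.4 352.6 168. ] q [-0.74  0.25  0.43  1.83 -0.14  1.09 -0.34]
```

View pics/c14.png

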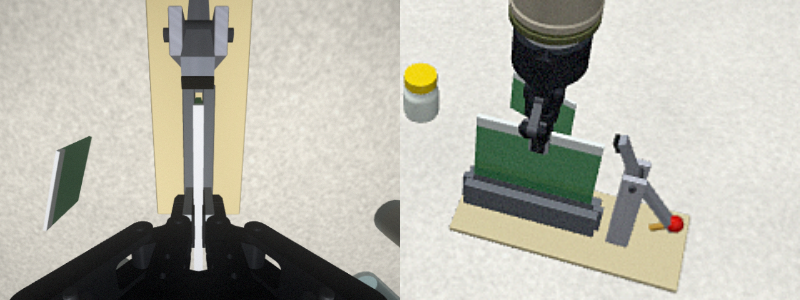

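{"op": "send_rows", "data": {"steps": [{"grip": 255,"linear": [0,0,-2.5],"spin": 0},{"grip": 255,"linear": [0,0,-3.0],"spin": 0},{"grip": 255,"linear": [0,0,-2.5],"spin": 0},{"grip": 255,"linear": [0,0,0],"spin": 0}]}}

```text
time: 10.65
tool_pos: [0.5203, 0.1556, 0.281]
orientation: [-3.138, -0.019, 1.491]
contact_force: [0.1, 1.0, -1.4]
gripper_width: 0.0043
```

```bash
cat >> st.py <<'E'
def to_crad(u,y,w):
    to(*yawT(CX,CY,.03,CYAW,np.array([u,y,w])/1e3)[0])
E
python3 -c "
from look import *
to_crad(4.5,0,250)
"
```

```text
t 10.65 p [0.5203 0.1556 0.281 ] rpy [-3.1376 -0.019   1.4912] F [ 0.1   1.   -1.44] w 0.0043
 stand(mm) [-1.00e-01 -1.40e+00  2.81e+02]  crad(mm) [ -9.2 351.1 251. ] q [-0.76  0.16  0.44  1.74 -0.09  1.25 -0.37]
tool cm [-35.1    1.52  -0.58]
```

{"op": "send_rows", "data": {"steps": [{"grip": 255,"linear": [-2.5,0.1,0],"spin": 0},{"grip": 255,"linear": [-4,0.2,0],"spin": 0},{"grip": 255,"linear": [-4,0.2,-0.1],"spin": 0},{"grip": 255,"linear": [-4,0.2,-0.1],"spin": 0},{"grip": 255,"linear": [-4,0.2,-0.1],"spin": 0},{"grip": 255,"linear": [-4,0.2,-0.1],"spin": 0},{"grip": 255,"linear": [-4,0.2,-0.1],"spin": 0},{"grip": 255,"linear": [-3.5,0.2,0],"spin": 0},{"grip": 255,"linear": [-2,0,0],"spin": 0},{"grip": 255,"linear": [0,0,0],"spin": 0},{"grip": 255,"linear": [0,0,0],"spin": 0}]}}

```text
time: 11.75
tool_pos: [0.5062, -0.1745, 0.2701]
orientation: [-3.129, -0.018, 1.495]
contact_force: [0.5, 0.8, -1.9]
gripper_width: 0.0045
```

```bash
python3 -c "
from look import *
to_crad(4.5,0,200)
look(15,('scene','wrist','top'))
"
```

```text
t 11.75 p [ 0.5062 -0.1745  0.2701] rpy [-3.1294 -0.0183  1.4954] F [ 0.46  0.76 -1.91] w 0.0045
 stand(mm) [  11.3 -331.6  270.1]  crad(mm) [  1.5  20.9 240.1] q [-0.36  0.18  0.7   1.77 -0.14  1.25  0.3 ]
tool cm [-2.16  0.35  3.97]
t 11.75 p [ 0.5062 -0.1745  0.2701] rpy [-3.1294 -0.0183  1.4954] F [ 0.46  0.76 -1.91] w 0.0045
 stand(mm) [  11.3 -331.6  270.1]  crad(mm) [  1.5  20.9 240.1] q [-0.36  0.18  0.7   1.77 -0.14  1.25  0.3 ]
```

View pics/scene15.png

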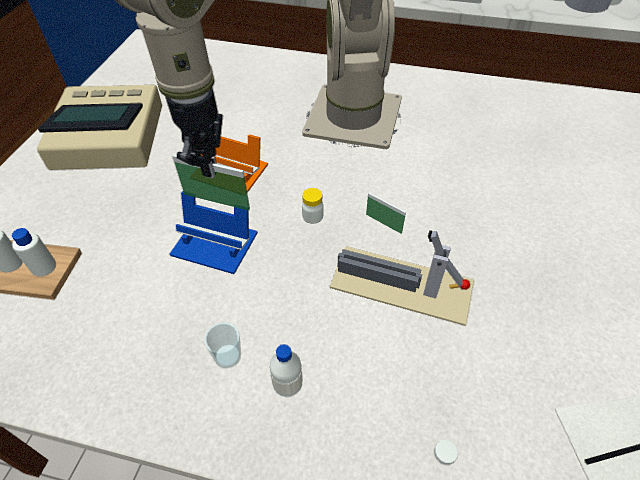

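View pics/wrist15.png

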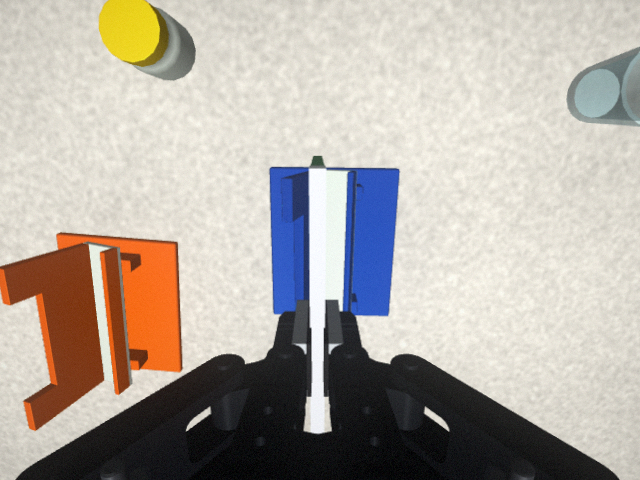

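{"op": "send_rows", "data": {"steps": [{"grip": 255,"linear": [-1.2,0.4,0],"spin": 0},{"grip": 255,"linear": [-1.0,0.4,0.5],"spin": 0},{"grip": 255,"linear": [0,0,1.5],"spin": 0},{"grip": 255,"linear": [0,0,1.5],"spin": 0},{"grip": 255,"linear": [0,0,0],"spin": 0},{"grip": 255,"linear": [0,0,0],"spin": 0}]}}

```text
time: 12.5
tool_pos: [0.515, -0.191, 0.2331]
orientation: [-3.131, -0.02, 1.507]
contact_force: [-0.3, 0.3, -1.4]
gripper_width: 0.0047
```

```bash
python3 -c "
from look import *
to_crad(8,0,165)
look(16,('wrist',))
c=camera_model('wrist');print(proj(c,cradT(CX,CY,.03,CYAW,np.array([[0,75,0],[25,75,0],[0,-75,0],[25,-75,0],[0,75,75],[0,45,75]])/1e3)).round(0).tolist())
"
```

```text
t 12.5 p [ 0.515  -0.191   0.2331] rpy [-3.1306 -0.0204  1.5066] F [-0.27  0.28 -1.37] w 0.0047
 stand(mm) [  21.5 -347.4  233.1]  crad(mm) [ 11.6   5.1 203.1] q [-0.31  0.26  0.69  1.78 -0.2   1.19  0.38]
tool cm [-0.58 -0.32  3.8 ]
t 12.5 p [ 0.515  -0.191   0.2331] rpy [-3.1306 -0.0204  1.5066] F [-0.27  0.28 -1.37] w 0.0047
 stand(mm) [  21.5 -347.4  233.1]  crad(mm) [ 11.6   5.1 203.1] q [-0.31  0.26  0.69  1.78 -0.2   1.19  0.38]
[[306.0, 151.0], [339.0, 152.0], [305.0, 331.0], [333.0, 335.0], [265.0, 154.0], [267.0, 208.0]]
```

View pics/wrist16.png

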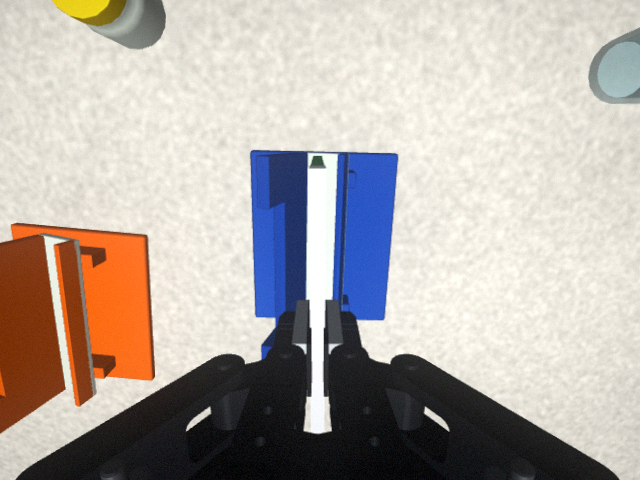

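{"op": "send_rows", "data": {"steps": [{"grip": 255,"linear": [-0.6,-0.3,1.2],"spin": 0.13},{"grip": 255,"linear": [0,0,1.4],"spin": 0},{"grip": 255,"linear": [0,0,1.0],"spin": 0},{"grip": 255,"linear": [0,0,0],"spin": 0},{"grip": 255,"linear": [0,0,0],"spin": 0}]}}

```text
time: 13.05
tool_pos: [0.5112, -0.1963, 0.1945]
orientation: [-3.131, -0.02, 1.495]
contact_force: [0.3, -0.0, -1.6]
gripper_width: 0.0048
```

```bash
python3 -c "
from look import *
to_crad(8,0,150)
look(17,('scene','top'))
a=cv2.imread('pics/scene17.png');b=cv2.imread('pics/top17.png')
cv2.imwrite('pics/c17.png',np.hstack([cv2.resize(a[120:280,150:310],(400,400)),cv2.resize(b[200:310,400:510],(400,400))]))"
```

```text
t 13.05 p [ 0.5112 -0.1963  0.1945] rpy [-3.1313 -0.0205  1.4947] F [ 0.26 -0.03 -1.59] w 0.0048
 stand(mm) [  18.1 -353.   194.5]  crad(mm) [  8.2  -0.5 164.5] q [-0.29  0.3   0.69  1.82 -0.23  1.11  0.4 ]
tool cm [ 0.02 -0.    1.45]
t 13.05 p [ 0.5112 -0.1963  0.1945] rpy [-3.1313 -0.0205  1.4947] F [ 0.26 -0.03 -1.59] w 0.0048
 stand(mm) [  18.1 -353.   194.5]  crad(mm) [  8.2  -0.5 164.5] q [-0.29  0.3   0.69  1.82 -0.23  1.11  0.4 ]
```

View pics/c17.png

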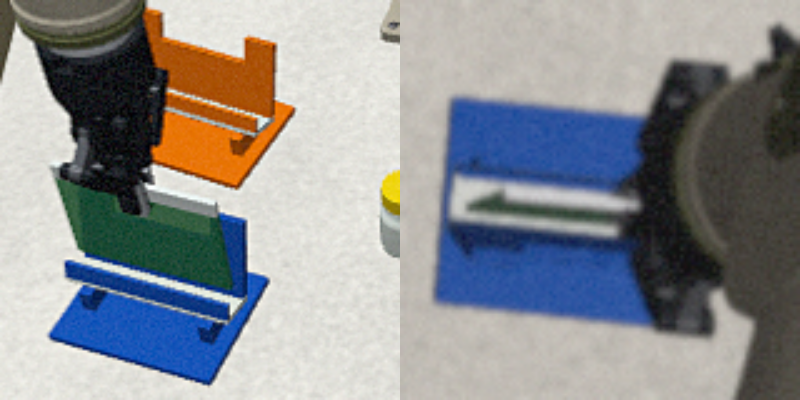

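{"op": "send_rows", "data": {"steps": [{"grip": 255,"linear": [0,0,0.5],"spin": 0},{"grip": 255,"linear": [0,0,0.4],"spin": 0},{"grip": 255,"linear": [0,0,0.2],"spin": 0},{"grip": 255,"linear": [0,0,0],"spin": 0}]}}

```text
time: 13.55
tool_pos: [0.5118, -0.1959, 0.1837]
orientation: [-3.133, -0.021, 1.495]
contact_force: [0.0, 0.2, -2.1]
gripper_width: 0.0041
```

```bash
python3 -c "
from st import *
rep()"
```

```text
t 13.55 p [ 0.5118 -0.1959  0.1837] rpy [-3.1334 -0.0206  1.4953] F [ 0.04  0.2  -2.09] w 0.0041
 stand(mm) [  18.6 -352.6  183.7]  crad(mm) [ 8.800e+00 -1.000e-01  1.537e+02] q [-0.29  0.32  0.68  1.83 -0.24  1.09  0.41]
```

{"op": "send_rows", "data": {"steps": [{"grip": 255,"linear": [0,0,0.15],"spin": 0},{"grip": 255,"linear": [0,0,0.15],"spin": 0}]}}

```text
time: 13.75
tool_pos: [0.512, -0.1959, 0.1808]
orientation: [-3.134, -0.021, 1.495]
contact_force: [0.4, -0.5, -1.2]
gripper_width: 0.0047
```

{"op": "send_rows", "data": {"steps": [{"grip": 255,"linear": [0,0,0.15],"spin": 0}]}}

```text
time: 13.85
tool_pos: [0.512, -0.1959, 0.1792]
orientation: [-3.134, -0.021, 1.495]
contact_force: [0.1, -0.2, -1.4]
gripper_width: 0.0046
```

{"op": "send_rows", "data": {"steps": [{"grip": 255,"linear": [0,0,0.12],"spin": 0}]}}

```text
time: 13.95
tool_pos: [0.5122, -0.1958, 0.1781]
orientation: [-3.134, -0.021, 1.495]
contact_force: [-1.2, 3.1, 11.3]
gripper_width: 0.0039
```

{"op": "send_rows", "data": {"steps": [{"grip": 255,"linear": [0,0,-0.15],"spin": 0},{"grip": 255,"linear": [0,-0.25,0],"spin": 0},{"grip": 255,"linear": [0,-0.2,0],"spin": 0},{"grip": 255,"linear": [0,0,0],"spin": 0}]}}

```text
time: 14.35
tool_pos: [0.5072, -0.1956, 0.1797]
orientation: [-3.134, -0.021, 1.495]
contact_force: [0.7, 0.3, -1.2]
gripper_width: 0.0043
```

```bash
python3 -c "
from st import *
rep()"
```

```text
t 14.35 p [ 0.5072 -0.1956  0.1797] rpy [-3.1342 -0.0206  1.4953] F [ 0.69  0.25 -1.23] w 0.0043
 stand(mm) [  14.  -352.5  179.7]  crad(mm) [ 4.100e+00 -1.000e-01  1.497e+02] q [-0.29  0.31  0.68  1.85 -0.24  1.07  0.41]
```

{"op": "send_rows", "data": {"steps": [{"grip": 255,"linear": [0,0,0.12],"spin": 0},{"grip": 255,"linear": [0,0,0.07],"spin": 0}]}}

```text
time: 14.55
tool_pos: [0.5073, -0.1955, 0.1779]
orientation: [-3.135, -0.021, 1.495]
contact_force: [0.4, -0.1, -0.7]
gripper_width: 0.0044
```

{"op": "send_rows", "data": {"steps": [{"grip": 255,"linear": [0,-0.05,0.05],"spin": 0}]}}

```text
time: 14.65
tool_pos: [0.5071, -0.1955, 0.1774]
orientation: [-3.136, -0.021, 1.495]
contact_force: [1.9, 0.7, -1.0]
gripper_width: 0.0045
```

```bash
python3 -c "
from st import *
rep()"
```

```text
t 14.65 p [ 0.5071 -0.1955  0.1774] rpy [-3.1357 -0.0206  1.4952] F [ 1.92  0.68 -0.96] w 0.0045
 stand(mm) [  13.9 -352.5  177.4]  crad(mm) [  4.   -0.  147.4] q [-0.29  0.31  0.68  1.85 -0.24  1.07  0.42]
```

{"op": "send_rows", "data": {"steps": [{"grip": 255,"linear": [0,0,0.06],"spin": 0}]}}

```text
time: 14.75
tool_pos: [0.5073, -0.1955, 0.177]
orientation: [-3.136, -0.021, 1.495]
contact_force: [0.0, 1.7, 5.5]
gripper_width: 0.0046
```

{"op": "send_rows", "data": {"steps": [{"grip": 255,"linear": [0,-0.04,0.05],"spin": 0}]}}

```text
time: 14.85
tool_pos: [0.5073, -0.1954, 0.177]
orientation: [-3.137, -0.021, 1.495]
contact_force: [0.2, 2.0, 6.4]
gripper_width: 0.0043
```

```bash
python3 -c "
from look import *
look(18,('scene',))
a=cv2.imread('pics/scene18.png')
cv2.imwrite('pics/c18.png',cv2.resize(a[130:280,150:300],(600,600)))"
```

```text
t 14.85 p [ 0.5073 -0.1954  0.177 ] rpy [-3.137  -0.0209  1.4953] F [0.16 1.96 6.38] w 0.0043
 stand(mm) [  14.1 -352.3  177. ]  crad(mm) [  4.2   0.2 147. ] q [-0.29  0.31  0.68  1.85 -0.25  1.07  0.42]
```

View pics/c18.png

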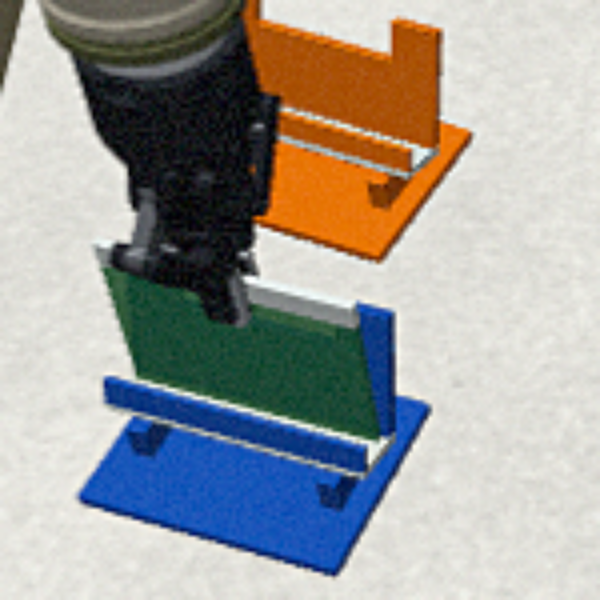

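{"op": "send_rows", "data": {"steps": [{"grip": 255,"linear": [0,-0.1,-0.05],"spin": 0}]}}

```text
time: 15.0
tool_pos: [0.5064, -0.1954, 0.1776]
orientation: [-3.138, -0.021, 1.495]
contact_force: [1.1, 0.2, -1.4]
gripper_width: 0.0047
```

{"op": "send_rows", "data": {"steps": [{"grip": 255,"linear": [0,-0.1,0],"spin": 0}]}}

```text
time: 15.1
tool_pos: [0.5058, -0.1953, 0.1777]
orientation: [-3.139, -0.021, 1.495]
contact_force: [3.1, -0.3, -1.9]
gripper_width: 0.0043
```

```bash
python3 -c "
from st import *
rep()"
```

```text
t 15.1 p [ 0.5058 -0.1953  0.1777] rpy [-3.1389 -0.0206  1.4952] F [ 3.07 -0.3  -1.9 ] w 0.0043
 stand(mm) [  12.6 -352.4  177.7]  crad(mm) [2.700e+00 1.000e-01 1.477e+02] q [-0.29  0.31  0.68  1.86 -0.24  1.07  0.41]
```

{"op": "send_rows", "data": {"steps": [{"grip": 255,"linear": [0,0.02,0.06],"spin": 0}]}}

```text
time: 15.2
tool_pos: [0.5063, -0.1954, 0.1773]
orientation: [-3.14, -0.02, 1.495]
contact_force: [2.6, 0.1, 1.0]
gripper_width: 0.0047
```

{"op": "send_rows", "data": {"steps": [{"grip": 255,"linear": [0,0,0.04],"spin": 0}]}}

```text
time: 15.3
tool_pos: [0.5065, -0.1954, 0.1771]
orientation: [-3.14, -0.02, 1.495]
contact_force: [0.5, 0.6, 3.3]
gripper_width: 0.004
```

```bash
python3 -c "
from st import *
rep()"
```

```text
t 15.3 p [ 0.5065 -0.1954  0.1771] rpy [-3.1403 -0.0205  1.4952] F [0.5  0.63 3.27] w 0.004
 stand(mm) [  13.2 -352.4  177.1]  crad(mm) [3.400e+00 1.000e-01 1.471e+02] q [-0.29  0.31  0.68  1.86 -0.24  1.06  0.42]
```

{"op": "send_rows", "data": {"steps": [{"grip": 238,"linear": [0,0,0],"spin": 0},{"grip": 234,"linear": [0,0,0],"spin": 0},{"grip": 230,"linear": [0,0,0],"spin": 0},{"grip": 226,"linear": [0,-0.1,0],"spin": 0},{"grip": 222,"linear": [0,-0.1,0],"spin": 0},{"grip": 222,"linear": [0,0,0],"spin": 0}], "grip_force": 20}}

```text
time: 15.9
tool_pos: [0.5026, -0.1952, 0.176]
orientation: [-3.136, -0.021, 1.495]
contact_force: [-0.0, 0.3, 0.4]
gripper_width: 0.011
```

```bash
python3 -c "
from look import *
look(19,('scene','wrist'))
a=cv2.imread('pics/scene19.png');b=cv2.imread('pics/wrist19.png')
cv2.imwrite('pics/c19.png',np.hstack([cv2.resize(a[130:280,150:300],(400,400)),cv2.resize(b[80:480,120:520],(400,400))]))"
```

```text
t 15.9 p [ 0.5026 -0.1952  0.176 ] rpy [-3.1358 -0.0206  1.4952] F [-0.03  0.29  0.38] w 0.011
 stand(mm) [   9.4 -352.6  176. ]  crad(mm) [-5.00e-01 -1.00e-01  1.46e+02] q [-0.29  0.31  0.68  1.86 -0.24  1.06  0.42]
```

View pics/c19.png

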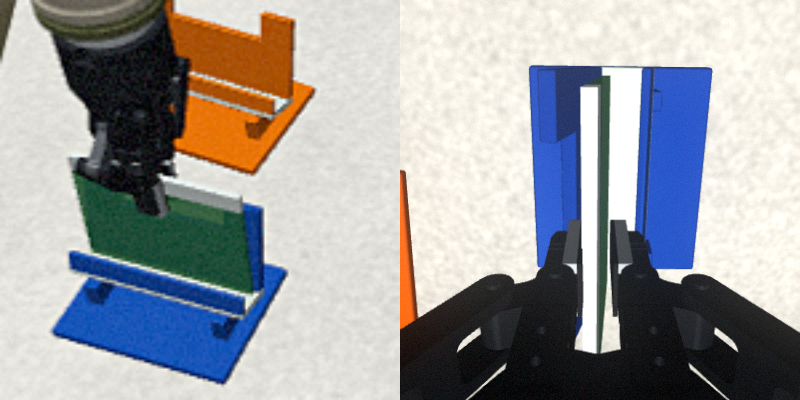

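{"op": "send_rows", "data": {"steps": [{"grip": 218,"linear": [0,-0.15,0],"spin": 0},{"grip": 214,"linear": [0,-0.15,0],"spin": 0},{"grip": 210,"linear": [0,-0.15,0],"spin": 0},{"grip": 206,"linear": [0,-0.15,0],"spin": 0},{"grip": 202,"linear": [0,-0.15,0],"spin": 0},{"grip": 198,"linear": [0,-0.15,0],"spin": 0},{"grip": 198,"linear": [0,0,0],"spin": 0}]}}

```text
time: 16.7
tool_pos: [0.4928, -0.1945, 0.1761]
orientation: [-3.136, -0.021, 1.495]
contact_force: [0.2, -0.4, -0.7]
gripper_width: 0.019
```

```bash
python3 -c "
from look import *
look(20,('scene','wrist'))
a=cv2.imread('pics/scene20.png');b=cv2.imread('pics/wrist20.png')
cv2.imwrite('pics/c20.png',np.hstack([cv2.resize(a[130:280,150:300],(400,400)),cv2.resize(b[80:480,120:520],(400,400))]))"
```

```text
t 16.7 p [ 0.4928 -0.1945  0.1761] rpy [-3.1359 -0.0208  1.4952] F [ 0.16 -0.37 -0.72] w 0.019
 stand(mm) [  -0.4 -352.6  176.1]  crad(mm) [-10.3  -0.  146.1] q [-0.3   0.28  0.69  1.89 -0.23  1.06  0.41]
```

View pics/c20.png

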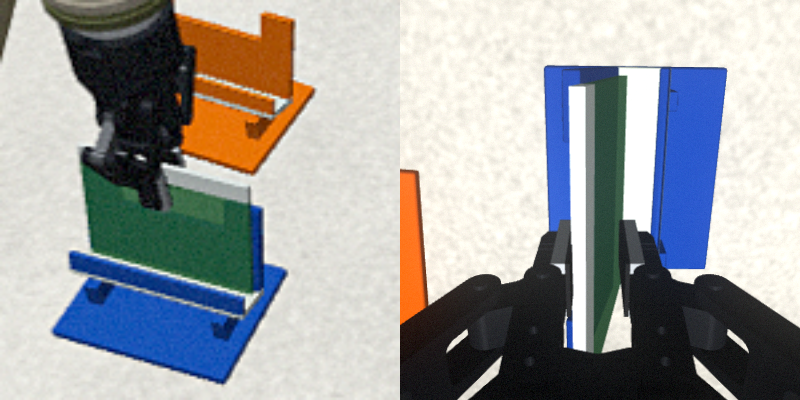

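{"op": "send_rows", "data": {"steps": [{"grip": 194,"linear": [0,-0.13,0],"spin": 0},{"grip": 190,"linear": [0,-0.13,0],"spin": 0},{"grip": 186,"linear": [0,-0.13,0],"spin": 0},{"grip": 182,"linear": [0,-0.13,0],"spin": 0},{"grip": 178,"linear": [0,-0.13,0],"spin": 0},{"grip": 174,"linear": [0,-0.1,0],"spin": 0},{"grip": 172,"linear": [0,0,0],"spin": 0}]}}

```text
time: 17.5
tool_pos: [0.485, -0.1938, 0.1762]
orientation: [-3.136, -0.021, 1.495]
contact_force: [-0.1, 0.4, -0.7]
gripper_width: 0.0278
```

```bash
python3 -c "
from look import *
look(21,('scene','wrist'))
a=cv2.imread('pics/scene21.png');b=cv2.imread('pics/wrist21.png')
cv2.imwrite('pics/c21.png',np.hstack([cv2.resize(a[130:280,150:300],(400,400)),cv2.resize(b[80:480,120:520],(400,400))]))"
```

```text
t 17.5 p [ 0.485  -0.1938  0.1762] rpy [-3.1362 -0.0206  1.4954] F [-0.05  0.42 -0.66] w 0.0278
 stand(mm) [  -8.2 -352.5  176.2]  crad(mm) [-18.1  -0.  146.2] q [-0.3   0.26  0.69  1.91 -0.21  1.05  0.41]
```

View pics/c21.png

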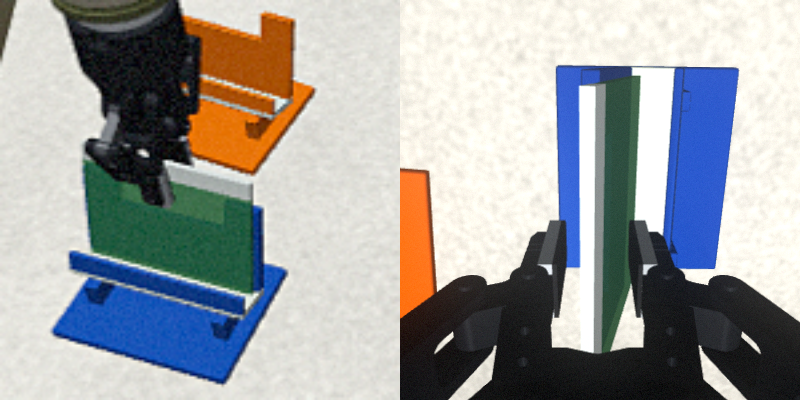

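{"op": "send_rows", "data": {"steps": [{"grip": 172,"linear": [0,0.2,0],"spin": 0},{"grip": 172,"linear": [0,0,-0.5],"spin": 0},{"grip": 172,"linear": [0,0,-1.0],"spin": 0},{"grip": 172,"linear": [0,0,-2.0],"spin": 0},{"grip": 172,"linear": [0,0,-3.0],"spin": 0},{"grip": 172,"linear": [0,0,-4.0],"spin": 0},{"grip": 172,"linear": [0,0,0],"spin": 0}]}}

```text
time: 18.3
tool_pos: [0.4875, -0.1969, 0.2879]
orientation: [-3.136, -0.019, 1.494]
contact_force: [-0.1, -0.0, -0.1]
gripper_width: 0.0281
```

```bash
python3 -c "
from look import *
look(22,('scene','wrist'))
S=camera_model('scene');c=camera_model('wrist')
P=cradT(CX,CY,.03,CYAW,np.array([[0,70,100],[0,-70,100],[5,70,100],[5,-70,100],[5,70,0],[5,-70,0]])/1e3)
print(proj(S,P).round(1).tolist());print(proj(c,P).round(1).tolist())
a=cv2.imread('pics/scene22.png');b=cv2.imread('pics/wrist22.png')
cv2.imwrite('pics/c22.png',np.hstack([cv2.resize(a[150:280,165:265],(400,520)),cv2.resize(b[80:400,170:420],(400,520))]))"
```

```text
t 18.3 p [ 0.4875 -0.1969  0.2879] rpy [-3.1357 -0.0194  1.4942] F [-0.08 -0.05 -0.06] w 0.0281
 stand(mm) [  -5.5 -355.4  287.9]  crad(mm) [-15.4  -2.9 257.9] q [-0.35  0.14  0.72  1.77 -0.11  1.28  0.33]
[[245.1, 197.5], [181.6, 182.0], [244.0, 198.7], [180.3, 183.1], [244.6, 239.9], [184.4, 224.1]]
[[305.6, 149.8], [307.3, 348.2], [313.4, 149.8], [313.8, 349.2], [345.1, 146.9], [341.8, 294.5]]
```

View pics/c22.png

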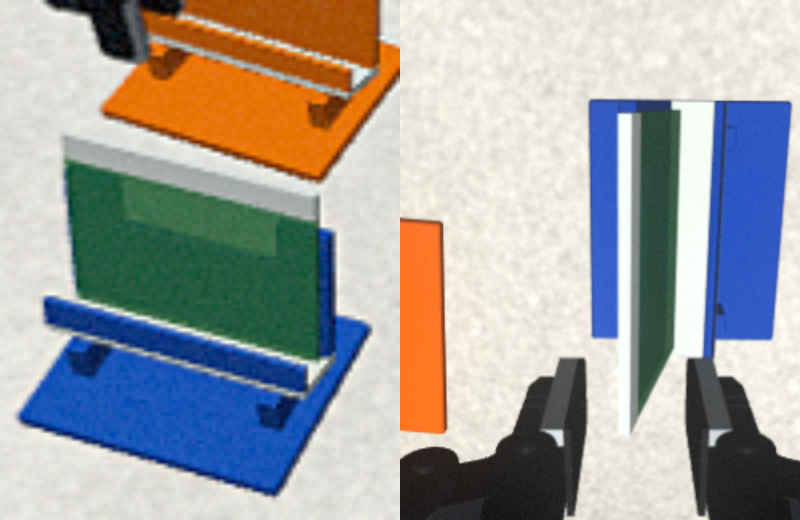

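{"op": "send_rows", "data": {"steps": [{"grip": 172,"linear": [0,0,-2.0],"spin": 0},{"grip": 172,"linear": [0,0,0],"spin": 0},{"grip": 172,"linear": [0,0,0],"spin": 0},{"grip": 172,"linear": [0,0,0],"spin": 0},{"grip": 172,"linear": [0,0,0],"spin": 0}]}}

```text
time: 18.9
tool_pos: [0.4846, -0.1953, 0.3]
orientation: [-3.123, -0.021, 1.495]
contact_force: [-0.5, -0.2, -0.1]
gripper_width: 0.0277
```

```bash
python3 -c "
from look import *
look(23,('scene','wrist'))
a=cv2.imread('pics/scene0.png').astype(float)*1.6;b=cv2.imread('pics/scene23.png').astype(float)
for n,(x,y,w,h) in dict(bottle=(265,340,45,60),jar=(298,183,32,44),beaker=(200,320,48,52)).items():
  print(n,np.abs(np.clip(a,0,255)-b)[y:y+h,x:x+w].mean().round(2))
"
```

```text
t 18.9 p [ 0.4846 -0.1953  0.3   ] rpy [-3.1234 -0.0207  1.4949] F [-0.52 -0.24 -0.12] w 0.0277
 stand(mm) [  -8.5 -354.   300. ]  crad(mm) [-18.4  -1.5 270. ] q [-0.35  0.13  0.72  1.75 -0.1   1.32  0.32]
bottle 5.63
jar 5.92
beaker 5.43
```

View pics/scene23.png

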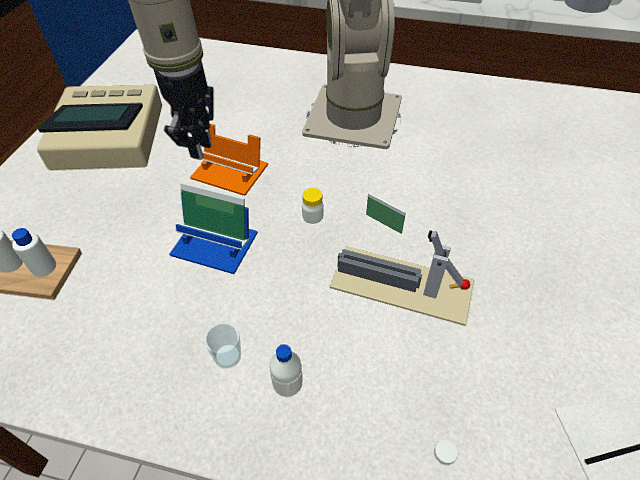

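The plate leans in the blue rest (215,212), the clamp is open (red ball at 465,284), and the bottle, jar and beaker are where they were.

```bash
python3 -c "
from plant import *
print(sign_off())"
```

```text
the job is handed in; nothing more can be done
None
```

The job is done and handed in at about 19 s of the 61 s allowed. The plate stands on the blue rest, the clamp is open, and the robot is touching nothing.

- **Clamp:** I touched the red ball with the shut fingers and followed it round its arc. The lever snapped to its hard stop with the plate still in the slot. The highest force reading was about 17 N, with the fingers against the stop; readings came only at the end of each move.
- **Plate:** I pinched it with 30 N at mid-width, lifted it clear of the slot and carried it to the blue rest. I lowered it until I felt the white ledge and the back. Contact readings reached 11 N for one step.
- **Letting go:** The tool cannot tilt, so I opened the fingers slowly and let the plate lean down against one finger onto the back.

**Last checks:**
- The plate's corners in the scene and wrist pictures matched the seated pose to about 1 pixel on most corners, and about 3 pixels on one in the wrist view. That is roughly 1–3 mm, so a gap smaller than that at the back would not show.
- The lever is still open, and the bottle, jar and beaker show no movement.
- The wrist force reads about zero.

**Disagreement on the way:** an early wrist-camera view disagreed with my stand position by 5–6 mm because the arm was still settling. A second view taken at rest agreed.

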